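# Rack the clay scrapers and latch the keeper bar

## Robot

A 6-joint arm with a two-finger parallel gripper is mounted at the origin on the work surface. World frame = base frame: x ahead of the robot, y to its left, z up, the work surface at z = 0. Lengths are in m, angles in rad, forces in N, time in s.
With the tool pointing down it reaches from about 0.375 to 0.9 m from the base axis. Payload 3.1 kg.
Tool frame: the origin (TCP) lies midway between the tips of the shut fingers; the grasp point (between the pads) lies 19 mm behind it; z points along the fingers, y is the line along which they close (so a half turn about z gives the same grasp; the last joint's range is limited). The gripper opens to 87 mm and grips with 3 to 60 N. Pads are 19 mm wide; open, the fingers measure 117 mm over their backs; the gripper's body (75 mm by 190 mm) begins 51 mm behind the grasp point.
Start: joints at [1.137, 0.527, 1.433, -0, 1.181, -0.178], TCP at [0.158, 0.605, 0.223] pointing down, gripper open.
Joint ranges: [-3.08, 3.08], [-0.75, 2.2], [0.22, 2.44], [-1.43, 4.57], [0, 2.65], [-2.85, 2.85]. Speed limits (rad/s): [2.79, 2.79, 3.14, 3.14, 3.14, 3.14].

## Interface

Orientations are given as a unit quaternion [x, y, z, w].
In Python, from rig import robot gives the robot as it stands.
- The arm moves only by the shell command python3 -m jog 'ROWS' [FORCE]. ROWS is a JSON object of lists of equal length, an entry for each row: "dp": the shift along the tool's x, y, z in mm, a list of three; "delta_rot": the turn, a rotation vector about the tool's x, y, z in rad, a list of three; "gripper": the opening, from -1 (shut) to 1 (fully open). A call has 1 to 12 rows; each row is the pose to reach, as a shift and turn from the pose commanded when the call began, along the tool's axes at that moment; what a row does not reach only later rows make up. A row lasts 1/10 s, in which the tool goes at most 50 mm and 8.59 degrees, less where a joint would pass 70% of its speed; a pose out of reach is approached as far as the arm can. A call with a gripper value outside its range is refused whole. The fingers move at their own pace and stop on an object; FORCE is the grip in N (left out, the last holds). Time passes only in rows, so rows that repeat a pose let the fingers close. It gives the time, the measured TCP pose, the force, the opening and the grip force at its end, in the units of the state.
- robot.get_obs(): the state, without advancing time (a new reading comes with each control period).
- robot.camera(name): name is "side" or "top"; returns the picture (480x640x3 uint8, red, green, blue); there is no depth.
- robot.camera_model(name): a dict with "fx", "fy", "cx", "cy" (pixels), "k1" (the pictures are not rectified: a ray, as slopes to the right and down, at radius r is drawn at 1 + k1 r^2 times it, then the intrinsics apply), "xyz" and "orientation" of the camera in the world. Camera axes: x right, y down, z forward; pixel columns grow to the right and rows downward; lengths in m; the calibration is good to about 2 mm. A picture is of the moment at which its call begins. camera_model takes no time and is no camera call.
- robot.hand_in(): hands the job in; it is judged then, once.
Trained networks look in the newest picture that a camera, given by its name, has taken for a name from the list of things; names that differ only in an ending like _2 or _b are one class to them, and where a whole thing is asked for, a point or a joint stands for the part that bears it (a point fixed in the world has none). Each returns a list of dicts, best first, with "score" (0 to 1); they miss things now and then, are a little off and sometimes report something else, mostly with a low value. They report only what shows in the picture. A call takes as long as a camera call. They do not tell look-alikes from the thing itself.
- robot.search_frame(name, camera): "rect" ([left, top, right, bottom] in pixels, round what is visible of it).
The state is a dict: "time": time; "q": joint angles; "joint_velocities": joint speeds; "joint_torque": joint torques, N m; "position": TCP position; "tool_rot": TCP orientation; "ft_force": force on the tool from outside, world axes, zero at the start; "moment": the same for the moment, N m; "grip_width": finger opening in m; "grip_force": force on a finger pad.
Only numpy, scipy, OpenCV 4.12 (cv2) and the standard library are available. Lean on these libraries where they do the work, as an engineer would, in place of code of your own. Each camera call takes 0.05 s, during which the arm holds its last target. There are 200 camera calls.

## Task

Put the clay scrapers away in the slotted wooden rack. Pull the rack's sprung latch knob all the way out to its stop so that the keeper bar springs up, and let the knob go; slide every scraper lying on the bench, blade first and fully home (collar against the rack), into a slot of its own blade width, wide ones in wide slots and narrow ones in narrow slots; when all are in, press the keeper bar back down over them until it snaps under the latch and stays there. Leave the other things on the bench where they are.

Things in the scene. Friction and masses are not known exactly. Their poses are not given: they have to be found in the camera images.
- rack: fixed wooden rack 140 x 290 x 57 mm. Origin: centre of its underside; +x away from the robot, +y left, +z up. Its front (x -70 to -25) is an open ledge 36 mm high; behind it 4 level slots open to the front, floor at 36 mm, 9 mm high, 80 mm deep. A collar cannot enter: it stops at the front strip (clear cover behind); home, a scraper's origin is at rack x -25, z 36 mm, grip out in front
- slot0 (a point): middle of the mouth of the leftmost slot, at floor height (rack x -25, y +96, z 36 mm): WIDE slot, 62 mm wide for a 56 mm blade; axes as the rack
- slot1 (a point): the same for the second slot from the left (rack y +32): NARROW slot, 42 mm wide for a 36 mm blade
- slot2 (a point): the same for the third slot (rack y -32): WIDE slot, 62 mm
- slot3 (a point): the same for the rightmost slot (rack y -96): NARROW slot, 42 mm
- bolt (a joint): latch slide at the rack's right end, m: 0 home, 0.024 pulled to its stop towards the rack's -y. A spring (3 N at 0, 8 N at the stop) returns it when let go. Its bevelled nose holds the keeper bar's end down; the bar is free after about 14 mm. The bar pressed down on the bevel pushes the slide aside and it snaps back over the bar
- bolt_knob (a point): middle of the latch slide's upright black knob, a vertical cylinder 22 mm in diameter, 79 to 121 mm above the bench (this point: 100 mm); it moves with the slide, whose body lies below 79 mm beside the knob (its bevelled nose, 32 mm nearer the rack, rises to 88 mm)
- bail (a joint): keeper bar, a steel U hinged at the rack's sides along rack y (axis at rack x +50, z 62 mm), rad: 0 down and latched (start; within 0.02), grows as the bar rises. Sprung: unlatched, it rises by itself and stays up at its stop, 1.1. Pressing it down takes 3 to 6 N, some 10 to 20 N past the latch; lower stop -0.03
- bail_bar (a point): middle of the keeper's round cross bar, on its axis: 10 mm thick, 318 long along rack y, 103 mm from the hinge axis. Down: rack x -53, z 52 mm, 3 mm above the scrapers' waists, so that no collar can pass it in or out; up (1.1): rack x -6, z 149 mm
- wide_a: wide scraper (of two; may be absent), lies flat. Steel blade 56 wide, 78 long, 4 mm thick; collar 34 wide, 16 long, 16 high; waist 20 wide, 24 long, 8 high; wooden grip 24 wide, 80 long, 20 high; all undersides flush; 0.1-0.16 kg. Origin: underside, mid-width, where blade meets collar. +x to the blade edge (x +78 mm), +z up; collar x 0 to -16, waist -16 to -40, grip -40 to -120
- wide_b: wide scraper (of two; may be absent), lies flat. Steel blade 56 wide, 78 long, 4 mm thick; collar 34 wide, 16 long, 16 high; waist 20 wide, 24 long, 8 high; wooden grip 24 wide, 80 long, 20 high; all undersides flush; 0.1-0.16 kg. Origin: underside, mid-width, where blade meets collar. +x to the blade edge (x +78 mm), +z up; collar x 0 to -16, waist -16 to -40, grip -40 to -120
- narrow_a: narrow scraper (of two; may be absent), lies flat. Steel blade 36 wide, 78 long, 4 mm thick; collar 34 wide, 16 long, 16 high; waist 20 wide, 24 long, 8 high; wooden grip 24 wide, 80 long, 20 high; all undersides flush; 0.1-0.16 kg. Origin: underside, mid-width, where blade meets collar. +x to the blade edge (x +78 mm), +z up; collar x 0 to -16, waist -16 to -40, grip -40 to -120
- narrow_b: narrow scraper (of two; may be absent), lies flat. Steel blade 36 wide, 78 long, 4 mm thick; collar 34 wide, 16 long, 16 high; waist 20 wide, 24 long, 8 high; wooden grip 24 wide, 80 long, 20 high; all undersides flush; 0.1-0.16 kg. Origin: underside, mid-width, where blade meets collar. +x to the blade edge (x +78 mm), +z up; collar x 0 to -16, waist -16 to -40, grip -40 to -120
- glaze_jar: bystander: glaze jar, 60 mm in diameter, 75 mm high; origin under its centre
- test_pot: bystander: terracotta test pot, 72 mm across, 75 mm high; origin under its centre
- rib: bystander: dark wooden disc (potter's rib), 70 mm in diameter, 10 mm thick, lying flat; origin under its centre
- bowl: bystander: white bowl, 120 mm across, 50 mm high; origin under its centre
- mug: bystander: blue mug, 80 mm across, 90 mm high; origin under its centre
- lath: bystander: wooden lath 220 x 28 x 10 mm lying flat, along its x; origin under its centre
There are look-alikes about, which are no part of the job. What is shaped like the narrow_b but pink is not meant.

How it is judged:
On the way, in this order (a step that is already met when the one before it is completed fails the run):
1. the latch knob is pulled out to its stop (at least 21.5 of 24 mm) (value of joint bolt above 0.0215 m), for 0.1 s.
2. with the keeper bar up, every scraper is fully home in a slot of its own width (value of joint bail above 0.8 rad and x of wide_a in the frame of rack between -0.031 and -0.019 m and z of wide_a in the frame of rack between 0.032 and 0.041 m and (y of wide_a in the frame of rack between 0.09 and 0.102 m or y of wide_a in the frame of rack between -0.038 and -0.026 m) and x of wide_b in the frame of rack between -0.031 and -0.019 m and z of wide_b in the frame of rack between 0.032 and 0.041 m and (y of wide_b in the frame of rack between 0.09 and 0.102 m or y of wide_b in the frame of rack between -0.038 and -0.026 m) and x of narrow_a in the frame of rack between -0.031 and -0.019 m and z of narrow_a in the frame of rack between 0.032 and 0.041 m and (y of narrow_a in the frame of rack between 0.026 and 0.038 m or y of narrow_a in the frame of rack between -0.102 and -0.09 m) and x of narrow_b in the frame of rack between -0.031 and -0.019 m and z of narrow_b in the frame of rack between 0.032 and 0.041 m and (y of narrow_b in the frame of rack between 0.026 and 0.038 m or y of narrow_b in the frame of rack between -0.102 and -0.09 m)), for 0.2 s.
At the end, for the whole second after the job is handed in: the keeper bar is down and latched (bail under 0.03 rad, latch slide within 4 mm of home), and every scraper rests in a slot of its own blade width, fully home (within 6 mm) and at rest (value of joint bail below 0.03 rad and value of joint bolt below 0.004 m and x of wide_a in the frame of rack between -0.031 and -0.019 m and z of wide_a in the frame of rack between 0.032 and 0.041 m and (y of wide_a in the frame of rack between 0.09 and 0.102 m or y of wide_a in the frame of rack between -0.038 and -0.026 m) and x of wide_b in the frame of rack between -0.031 and -0.019 m and z of wide_b in the frame of rack between 0.032 and 0.041 m and (y of wide_b in the frame of rack between 0.09 and 0.102 m or y of wide_b in the frame of rack between -0.038 and -0.026 m) and x of narrow_a in the frame of rack between -0.031 and -0.019 m and z of narrow_a in the frame of rack between 0.032 and 0.041 m and (y of narrow_a in the frame of rack between 0.026 and 0.038 m or y of narrow_a in the frame of rack between -0.102 and -0.09 m) and x of narrow_b in the frame of rack between -0.031 and -0.019 m and z of narrow_b in the frame of rack between 0.032 and 0.041 m and (y of narrow_b in the frame of rack between 0.026 and 0.038 m or y of narrow_b in the frame of rack between -0.102 and -0.09 m) and linear speed of each of wide_a, wide_b, narrow_a, narrow_b below 0.02 m/s); the robot touches nothing.
It fails at once if one of the other things (jar, pot, disc, bowl, mug, lath) is moved more than 6 cm (distance of any of glaze_jar, test_pot, rib, bowl, mug, lath from where it was at the start of the episode above 0.06 m).
Of wide_a, wide_b, narrow_a, narrow_b only 3 to 4 are there at a start; the rules pass over those that are not, and their reading is None.
At some moment in a run one of wide_a, wide_b, narrow_a, narrow_b may be knocked a few centimetres aside while the robot is not near it.
Once in a run the grip may slacken for a moment while it holds something.
It also fails if it takes over 210 s, if anything falls off the work surface, if the arm or the gripper's body presses on something with over 40 N, if the wrist force passes 120 N, or if a joint passes its speed limit or range.

## Working session

There is one attempt and no reset: what is moved stays moved. The work goes in short steps, Python scripts to look and compute and a shell command to move; the robot and the scene stay as the last step left them, time stands still between calls to the robot, and variables do not carry over. Pictures are saved under pics/ and viewed, at most 14 in all, crops included, and the job is handed in when it is done.

```bash
mkdir -p pics; ls; python3 - <<'E'
from rig import robot
import cv2
for n in("side","top"):
    print(robot.camera_model(n)); cv2.imwrite(f"pics/{n}0.png",robot.camera(n)[:,:,::-1])
print(robot.get_obs())
for n in ["rack","bolt_knob","wide_a","narrow_a","bail_bar","glaze_jar","test_pot","rib","bowl","mug","lath"]:
    for c in("side","top"):
        print(n,c,[(round(d["score"],2),[round(v) for v in d["rect"]]) for d in robot.search_frame(n,c)][:6])
E
```

```text
pics
{'fx': 452.2235482995659, 'fy': 452.2235482995659, 'cx': 310.4879164280991, 'cy': 236.14639863172036, 'k1': 0.00782917314254807, 'xyz': array([ 0.13814952, -0.89076157,  0.98925246]), 'orientation': array([ 0.90467263, -0.18135319,  0.06621928, -0.37985979])}
{'fx': 515.2859430925438, 'fy': 515.2859430925438, 'cx': 315.2197651766371, 'cy': 239.3429477926568, 'k1': -0.13356408344907914, 'xyz': array([ 0.24581561, -0.01739726,  1.41883312]), 'orientation': array([ 0.71117638, -0.69788174,  0.06103962, -0.05885065])}
{'time': 0.1, 'q': array([ 1.13646708e+00,  5.28376679e-01,  1.43374336e+00, -1.04763943e-05,
        1.18139291e+00, -1.78502058e-01]), 'joint_velocities': array([ 0.0005401 , -0.00321126, -0.00222131, -0.00222019,  0.00084012,
       -0.0003131 ]), 'joint_torque': array([-1.17559316e-04, -4.40987742e+01, -1.77148980e+01,  6.34862389e-02,
        5.33889933e-02, -6.15782574e-05]), 'position': array([0.15785514, 0.60407439, 0.22167715]), 'tool_rot': array([ 1.27563028e-01,  9.91830002e-01, -9.16887553e-04, -2.85003989e-04]), 'ft_force': array([ 0.99358595, -0.27796662,
[... 895 characters left out ...]
 [388, 165, 416, 193]), (0.63, [235, 169, 343, 209]), (0.24, [232, 153, 381, 230])]
test_pot side [(0.95, [311, 156, 334, 183])]
test_pot top [(0.39, [348, 206, 370, 219]), (0.31, [433, 215, 452, 287])]
rib side [(0.55, [412, 304, 442, 327]), (0.38, [299, 142, 331, 166]), (0.24, [314, 174, 382, 285])]
rib top [(0.83, [418, 174, 446, 194]), (0.37, [459, 164, 498, 202]), (0.32, [348, 205, 371, 221])]
bowl side [(0.68, [300, 141, 331, 165])]
bowl top [(0.6, [141, 151, 179, 192])]
mug side [(0.6, [431, 323, 486, 372])]
mug top [(0.75, [458, 164, 499, 202])]
lath side [(0.74, [412, 303, 441, 326]), (0.66, [271, 228, 298, 283])]
lath top [(0.82, [268, 261, 350, 285]), (0.44, [233, 156, 379, 230])]
```

View pics/top0.png

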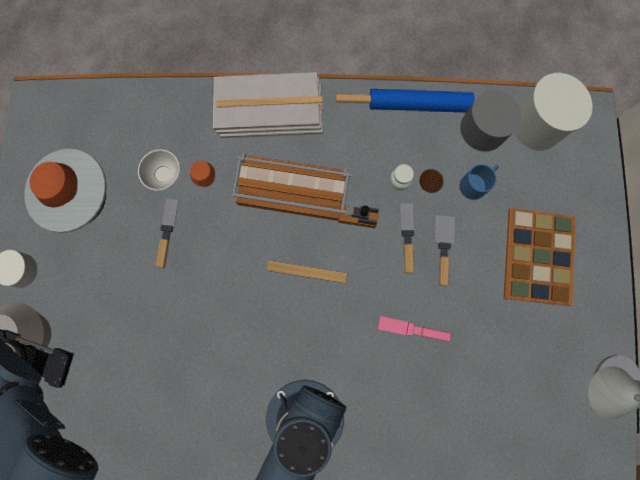

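View pics/side0.png

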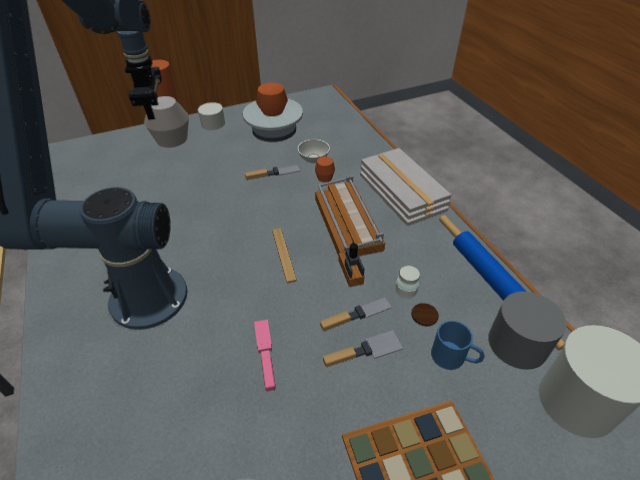

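The top picture shows the rack at (290,187) with the knob at (363,212). The scrapers are at (167,232) (narrow), (407,238) (narrow) and (445,250) (wide). The pink look-alike is at (415,328). Only three scrapers are present, and nothing else looks like one. Next I'll look at close crops.

```bash
cat > h.py <<'E'
import numpy as np, cv2
from scipy.spatial.transform import Rotation as R
from scipy.optimize import least_squares
from rig import robot
M={n:robot.camera_model(n) for n in("side","top")}
def proj(n,P):
    m=M[n]; P=np.atleast_2d(P); c=R.from_quat(m["orientation"]).inv().apply(P-m["xyz"])
    u=c[:,:2]/c[:,2:]; u=u*(1+m["k1"]*(u**2).sum(1,keepdims=True))
    return u*[m["fx"],m["fy"]]+[m["cx"],m["cy"]]
def ray(n,p):
    m=M[n]; s=(np.array(p,float)-[m["cx"],m["cy"]])/[m["fx"],m["fy"]]; u=s.copy()
    for _ in range(20): u=s/(1+m["k1"]*(u@u))
    return m["xyz"],R.from_quat(m["orientation"]).apply([*u,1])
def plane(n,p,z):
    o,d=ray(n,p); return o+d*(z-o[2])/d[2]
def tri(ps,pt):
    r=[ray("side",ps),ray("top",pt)]
    A=[np.eye(3)-np.outer(d,d)/(d@d) for o,d in r]
    return np.linalg.solve(sum(A),sum(a@o for a,(o,d) in zip(A,r)))
def body(x,y,yaw,P,z=0): return R.from_euler("z",yaw).apply(np.atleast_2d(P))+[x,y,z]
E
python3 - <<'E'
import cv2,numpy as np
t=cv2.imread("pics/top0.png");s=cv2.imread("pics/side0.png")
def crop(im,x,y,w,h,k,name):
    c=cv2.resize(im[y:y+h,x:x+w],None,fx=k,fy=k,interpolation=cv2.INTER_CUBIC)
    for i in range(0,w,10):
        cv2.line(c,(i*k,0),(i*k,6 if i%20 else 12),(0,255,255),1)
        if i%20==0: cv2.putText(c,str(x+i),(i*k,22),0,.35,(0,255,255),1)
    for j in range(0,h,10):
        cv2.line(c,(0,j*k),(6 if j%20 else 12,j*k),(0,255,255),1)
        if j%20==0: cv2.putText(c,str(y+j),(12,j*k+4),0,.35,(0,255,255),1)
    cv2.imwrite(f"pics/{name}.png",c)
crop(t,225,145,160,95,5,"c_top_rack")
crop(s,305,170,90,118,5,"c_side_rack")
a=t[195:290,385:465];b=t[195:290,140:195]
cv2.imwrite("pics/c_scr.png",cv2.resize(np.hstack([a,b]),None,fx=5,fy=5,interpolation=cv2.INTER_CUBIC))
E
```

```text
(no output)
```

View pics/c_top_rack.png

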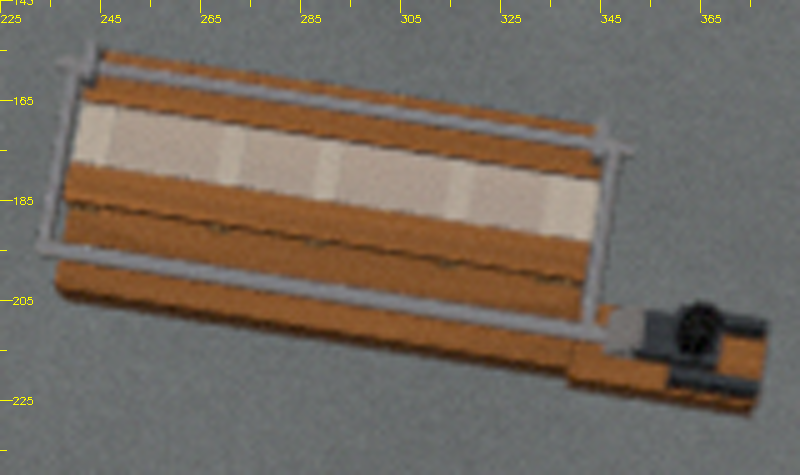

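View pics/c_side_rack.png

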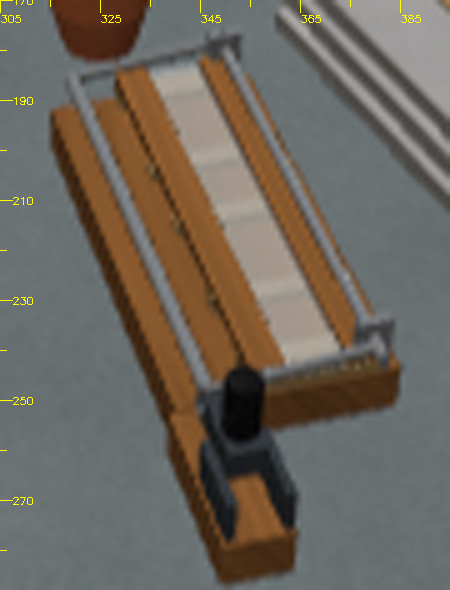

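View pics/c_scr.png

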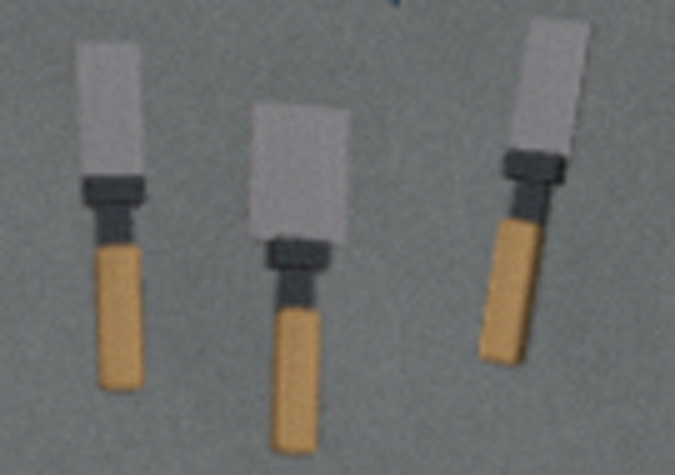

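The crops confirm the choice: the rack's strip edge runs (238.6,185.6) to (342,201.6) and the knob top is at (365.6,208.6). The scrapers are narrow at (407,238), wide at (445,250) and narrow at (167,232). Next I'll fit the poses.

```bash
cat > fit.py <<'E'
from h import *
def gripfit(im,n,box):
    x,y,w,h=box; hsv=cv2.cvtColor(im[y:y+h,x:x+w],cv2.COLOR_BGR2HSV)
    m=cv2.inRange(hsv,(8,90,90),(25,255,255))
    k,l,st,c=cv2.connectedComponentsWithStats(m); i=1+st[1:,4].argmax()
    p=np.argwhere(l==i)[:,::-1]+[x,y]
    d=np.linalg.svd(p-p.mean(0),full_matrices=False)[2][0]
    return p.mean(0),d,len(p)
if __name__=="__main__":
    t=[((236.4,203),(-70,145,36)),((238.6,185.6),(-25,145,57)),((342,201.6),(-25,-145,57)),((246,155),(70,145,57)),((344.6,170.4),(70,-145,57)),((234,194.6),(-53,155,52)),((343.5,211),(-53,-155,52))]
    s=[((384.6,242.4),(70,-145,57)),((315.4,192.4),(-70,145,36)),((319.4,185.6),(-53,155,52)),((328.6,186),(-25,145,57))]
    def res(v,full=False):
        o=[]
        for n,L in(("top",t),("side",s)):
            o.append(proj(n,body(v[0],v[1],v[2],np.array([q for _,q in L])/1e3,v[3]))-np.array([p for p,_ in L]))
        return np.vstack(o) if full else np.vstack(o).ravel()
    r=least_squares(res,[.67,.05,-.1,0],loss="soft_l1"); print("rack",r.x.round(4)); print(res(r.x,True).round(1).tolist())
    k=tri((353.6,244),(365.6,208.6)); print("knob top",k, "in rack",R.from_euler("z",-r.x[2]).apply(k-[r.x[0],r.x[1],0]))
    T=cv2.imread("pics/top0.png");S=cv2.imread("pics/side0.png")
    for nm,bt,bs,tip in[("M",(395,200,20,80),(312,295,85,37),(406.4,203.7)),("R",(430,212,30,80),(315,326,95,45),(445,215.9)),("L",(150,195,35,80),(240,160,65,25),(171.7,199.2))]:
        ct,dt,nt=gripfit(T,"top",bt); cs,ds,ns=gripfit(S,"side",bs)
        c=tri(cs,ct); g=plane("top",ct,.019); tp=plane("top",tip,.004)
        d=tp-g; yaw=np.arctan2(d[1],d[0]); a=plane("top",ct+dt*5,.02)-plane("top",ct-dt*5,.02)
        print(nm,"tri",c.round(4),"grip@.019",g.round(4),"len",np.hypot(*d[:2]).round(4),"yaw",yaw.round(3),"gripyaw",np.arctan(a[1]/a[0]).round(3),nt,ns)
E
python3 fit.py
```

```text
rack [ 0.6313  0.0486 -0.1512 -0.011 ]
[[-0.2, -0.2], [-0.3, -0.2], [-0.0, 1.0], [-0.9, -1.9], [2.8, -0.6], [-0.9, 0.3], [0.4, 2.4], [1.1, -1.6], [-0.1, 0.9], [0.0, 1.3], [-0.3, 0.2]]
knob top [ 0.5500808  -0.14769439  0.12467703] in rack [-0.05070116 -0.20631215  0.12467703]
M tri [ 0.4389 -0.2784  0.0127] grip@.019 [ 0.4385 -0.2774  0.019 ] len 0.1574 yaw 0.008 gripyaw 0.039 247 227
R tri [ 0.405  -0.3769  0.0124] grip@.019 [ 0.4051 -0.3754  0.019 ] len 0.1582 yaw -0.069 gripyaw -0.051 251 280
L tri [0.4384 0.408  0.0135] grip@.019 [0.4394 0.4061 0.019 ] len 0.1579 yaw -0.09 gripyaw -0.095 230 90
```

```bash
cat > rackfit.py <<'E'
from h import *
t=[((236.4,203),(-70,145,36)),((238.6,185.6),(-25,145,57)),((342,201.6),(-25,-145,57)),((246,155),(70,145,57)),((234,194.6),(-53,154,52))]
s=[((384.6,242.4),(70,-145,57)),((315.4,192.4),(-70,145,36)),((319.4,185.6),(-53,154,52)),((328.6,186),(-25,145,57))]
def res(v):
    o=[]
    for n,L in(("top",t),("side",s)):
        o.append(proj(n,body(v[0],v[1],v[2],np.array([q for _,q in L])/1e3,0))-np.array([p for p,_ in L]))
    return np.vstack(o).ravel()
r=least_squares(res,[.67,.05,-.1],loss="soft_l1"); print("rack",r.x.round(4),r.fun.reshape(-1,2).round(1).tolist())
v=r.x
out=[]
for n,(x,y,w,h) in(("top",(225,145,160,95)),("side",(305,170,90,118))):
    k=4; im=cv2.imread(f"pics/{n}0.png"); c=cv2.resize(im[y:y+h,x:x+w],None,fx=k,fy=k,interpolation=cv2.INTER_CUBIC)
    for L,col in[([(-70,145,36),(-70,-145,36)],(0,255,0)),([(-25,145,57),(-25,-145,57),(70,-145,57),(70,145,57),(-25,145,57)],(255,255,0)),([(50,159,62),(-53,159,52),(-53,-159,52),(50,-159,62)],(255,0,255)),([(-53,-206,79),(-53,-206,121)],(0,255,255)),([(-25,y,57) for y in (127,65)],(0,0,255)),([(-25,y,57) for y in (53,11)],(0,0,255)),([(-25,y,57) for y in (-1,-63)],(0,0,255)),([(-25,y,57) for y in (-75,-117)],(0,0,255))]:
        p=(proj(n,body(*v,np.array(L)/1e3))-[x,y]+.5)*k
        cv2.polylines(c,[p.astype(int)],False,col,1)
    out.append(c)
H=max(o.shape[0] for o in out); 
cv2.imwrite("pics/ov.png",np.hstack([cv2.copyMakeBorder(o,0,H-o.shape[0],0,0,0) for o in out])[:, :1000])
im=cv2.imread("pics/ov.png"); f=800/im.shape[1]; cv2.imwrite("pics/ov.png",cv2.resize(im,None,fx=f,fy=f,interpolation=cv2.INTER_AREA))
k=tri((353.6,244),(365.6,208.6)); print("knob in rack",R.from_euler("z",-v[2]).apply(k-[v[0],v[1],0]))
E
python3 rackfit.py
```

```text
rack [ 0.6271  0.045  -0.159 ] [[0.4, -0.1], [0.4, -0.3], [1.4, 1.9], [0.1, -2.1], [0.0, 0.4], [0.5, -2.8], [-0.6, -0.9], [-0.3, -0.3], [-0.6, -1.6]]
knob in rack [-0.04557554 -0.20242014  0.12467703]
```

View pics/ov.png

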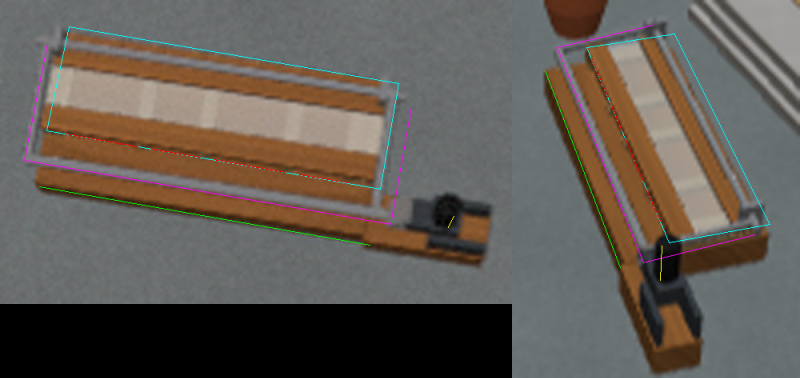

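```bash
cat > rackfit2.py <<'E'
from h import *
# line constraints: (view, x, z, pts)
Ls=[("top",-25,57,[(238.6,185.6),(342,201.6)]),("top",-53,52,[(237,195.2),(340,210.4)]),("top",50,62,[(247,159),(343,173.4)]),("top",-70,36,[(239,203),(338,218)]),
("side",-25,57,[(330.6,189),(352,239)]),("side",-53,52,[(321,189),(344,243)]),("side",50,62,[(353,182),(376,230)]),("side",-70,36,[(315.4,192.4),(338,247)])]
Ps=[("top",(238.6,185.6),(-25,145,57)),("top",(342,201.6),(-25,-145,57)),("top",(269.4,190.6),(-25,59,57)),("top",(288,193.2),(-25,5,57)),("top",(314.6,197.6),(-25,-69,57)),("side",(315.4,192.4),(-70,145,36))]
def res(v,z=None):
    z=v[3] if len(v)>3 else 0; o=[]
    for n,x,zz,pts in Ls:
        a,b=proj(n,body(*v[:3],np.array([(x,145,zz),(x,-145,zz)])/1e3,z)); d=(b-a)/np.linalg.norm(b-a)
        for p in pts:
            e=np.array(p)-a; o.append(d[0]*e[1]-d[1]*e[0])
    for n,p,q in Ps:
        o+=list((proj(n,body(*v[:3],np.array(q)/1e3,z))[0]-p))
    return np.array(o)
for x0 in([.63,.05,-.14],[.63,.05,-.14,0]):
    r=least_squares(res,x0,loss="soft_l1"); print(r.x.round(4)); print(r.fun.round(1).tolist())
E
python3 rackfit2.py
```

```text
[ 0.6307  0.0474 -0.1408]
[0.5, 0.4, -0.1, -1.1, -0.3, -0.6, -0.0, -0.6, -0.4, 0.8, -0.2, 0.0, -1.7, -0.1, -0.0, -0.1, -0.4, -0.6, 0.8, -0.3, -0.4, -0.8, 0.5, -0.4, 0.7, -0.6, -0.6, -1.2]
[ 0.6323  0.048  -0.1405 -0.0057]
[0.5, 0.5, -0.1, -0.9, -0.3, -0.7, 0.1, -0.5, -0.5, 0.7, -0.3, -0.0, -2.0, -0.4, -0.1, -0.1, -0.3, -0.6, 0.5, -0.4, -0.4, -0.9, 0.4, -0.5, 0.4, -0.7, -0.2, -0.1]
```

```bash
cat > plan.py <<'E'
import sys; from h import *
RK=(.6307,.0474,-.1408)
def rack(x,y,z=0): return body(*RK,np.array([x,y,z])/1e3)[0]
def plan(pos,psi,o=None):   # psi: deg, heading of tool y; tool down
    o=o or robot.get_obs(); r=R.from_quat(o["tool_rot"]); a=np.radians(psi)
    y=np.array([np.cos(a),np.sin(a),0]); z=np.array([0,0,-1.]); t=R.from_matrix(np.c_[np.cross(y,z),y,z])
    dp=r.inv().apply(np.array(pos)-o["position"])*1e3
    print("now",o["position"].round(4),"dp",dp.round(1).tolist(),"rot",(r.inv()*t).as_rotvec().round(3).tolist(),"F",o["ft_force"].round(1),"grip",round(o["grip_width"],4),"t",round(o["time"],1))
if __name__=="__main__":
    v=[float(x) for x in sys.argv[2:]]
    plan(rack(*v[:3]) if sys.argv[1]=="r" else np.array(v[:3])/1e3,(v[3]+np.degrees(RK[2])) if sys.argv[1]=="r" else v[3])
E
python3 plan.py r -53 -206 200 0
```

```text
now [0.1581 0.6047 0.2226] dp [-569.2, -630.3, 22.6] rot [0.0, 0.0, 1.456] F [ 0.7  0.6 -0.1] grip 0.087 t 1.2
```

```bash
python3 -m jog '{"dp":[[-569,-630,20],[-569,-630,20],[-569,-630,20],[-569,-630,20],[-569,-630,20],[-569,-630,20],[-569,-630,20],[-569,-630,20],[-569,-630,20],[-569,-630,20],[-569,-630,20],[-569,-630,20]],"delta_rot":[[0,0,1.456],[0,0,1.456],[0,0,1.456],[0,0,1.456],[0,0,1.456],[0,0,1.456],[0,0,1.456],[0,0,1.456],[0,0,1.456],[0,0,1.456],[0,0,1.456],[0,0,1.456]],"gripper":[0,0,0,0,0,0,0,0,0,0,0,0]}'; python3 plan.py r -53 -206 200 0
```

```text
time: 2.4
position: [0.4353, 0.0702, 0.2087]
tool_rot: [0.755, 0.655, 0.0, 0.0]
ft_force: [0.0, 0.0, -0.1]
grip_width: 0.0437
grip_force: 0.0
now [0.4353 0.0702 0.2087] dp [-201.1, 143.8, 8.8] rot [0.001, -0.0, -0.001] F [ 0.   0.  -0.1] grip 0.0437 t 2.4
```

```bash
python3 -m jog '{"dp":[[-201,144,9],[-201,144,9],[-201,144,9],[-201,144,9],[-201,144,9],[-201,144,9],[-201,144,9],[-201,144,60],[-201,144,90],[-201,144,90]],"delta_rot":[[0,0,0],[0,0,0],[0,0,0],[0,0,0],[0,0,0],[0,0,0],[0,0,0],[0,0,0],[0,0,0],[0,0,0]],"gripper":[0,0,0,0,0,0,0,0,0,0]}'; python3 plan.py r -53 -206 86 0
python3 - <<'E'
from h import *
out=[]
for n,(x,y,w,h) in(("top",(325,180,80,75)),("side",(310,180,80,75))):
    out.append(cv2.resize(robot.camera(n)[y:y+h,x:x+w,::-1],None,fx=5,fy=5,interpolation=cv2.INTER_CUBIC))
cv2.imwrite("pics/knob1.png",np.hstack(out))
E
```

```text
time: 3.4
position: [0.5445, -0.1437, 0.1147]
tool_rot: [0.755, 0.656, -0.002, -0.005]
ft_force: [-1.2, 0.4, 0.1]
grip_width: 0.0434
grip_force: 0.0
now [ 0.5445 -0.1437  0.1147] dp [-4.8, 5.8, 28.7] rot [-0.011, -0.004, 0.001] F [-1.2  0.4  0.1] grip 0.0434 t 3.4
```

View pics/knob1.png

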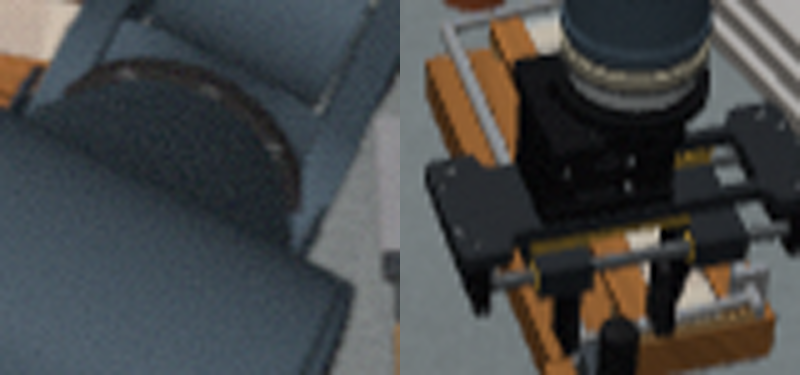

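The top view is blocked by the arm. In the side view the fingers (tips near px (344,251) and (363,247)) straddle the knob at (354,244). The arm was still settling, so I'll correct the offset and descend.

```bash
python3 -m jog '{"dp":[[0,0,0],[0,0,0],[0,0,0],[0,0,10],[0,0,20],[0,0,24],[0,0,24],[0,0,24]],"delta_rot":[[0,0,0],[0,0,0],[0,0,0],[0,0,0],[0,0,0],[0,0,0],[0,0,0],[0,0,0]],"gripper":[0,0,0,0,0,0,0,0]}'; python3 plan.py r -53 -206 86 0
```

```text
time: 4.3
position: [0.5486, -0.147, 0.094]
tool_rot: [0.755, 0.656, -0.0, -0.0]
ft_force: [0.3, -0.7, -0.5]
grip_width: 0.0437
grip_force: 0.0
now [ 0.5486 -0.147   0.094 ] dp [-2.0, 1.0, 8.0] rot [-0.001, -0.0, -0.0] F [ 0.3 -0.7 -0.5] grip 0.0437 t 4.3
```

```bash
python3 -m jog '{"dp":[[0,0,6],[0,0,6],[0,0,6],[0,0,6],[0,0,6],[0,0,6],[0,0,6]],"delta_rot":[[0,0,0],[0,0,0],[0,0,0],[0,0,0],[0,0,0],[0,0,0],[0,0,0]],"gripper":[0,0,-0.8,-0.8,-0.8,-0.8,-0.8]}' 40; python3 plan.py r -53 -206 86 0
```

```text
time: 5.0
position: [0.5498, -0.1472, 0.0887]
tool_rot: [0.755, 0.655, 0.001, 0.001]
ft_force: [2.3, 0.1, -2.0]
grip_width: 0.0209
grip_force: 40.0
now [ 0.5498 -0.1472  0.0887] dp [-2.0, -0.2, 2.7] rot [0.002, 0.0, -0.0] F [ 2.3  0.1 -2. ] grip 0.0209 t 5.0
```

```bash
python3 -m jog '{"dp":[[-6,0,0],[-12,0,0],[-18,0,0],[-23,0,0],[-26,0,0],[-27,0,0],[-27,0,0],[-27,0,0],[-27,0,0]],"delta_rot":[[0,0,0],[0,0,0],[0,0,0],[0,0,0],[0,0,0],[0,0,0],[0,0,0],[0,0,0],[0,0,0]],"gripper":[-0.8,-0.8,-0.8,-0.8,-0.8,-0.8,-0.8,-0.8,-0.8]}' 40; python3 plan.py r -53 -206 86 0
```

```text
time: 5.9
position: [0.5463, -0.1711, 0.0886]
tool_rot: [0.756, 0.655, 0.002, -0.001]
ft_force: [5.2, 8.1, 0.4]
grip_width: 0.0209
grip_force: 40.0
now [ 0.5463 -0.1711  0.0886] dp [22.2, -0.2, 2.7] rot [0.002, -0.004, -0.002] F [5.2 8.1 0.4] grip 0.0209 t 5.9
```

```bash
python3 -m jog '{"dp":[[-4,0,0],[-4,0,0],[-4,0,0],[-4,0,0]],"delta_rot":[[0,0,0],[0,0,0],[0,0,0],[0,0,0]],"gripper":[-0.8,-0.8,-0.8,-0.8]}' 40; python3 plan.py r -53 -206 86 0
```

```text
time: 6.3
position: [0.5463, -0.1715, 0.0886]
tool_rot: [0.756, 0.654, 0.005, -0.003]
ft_force: [9.7, 18.2, 1.7]
grip_width: 0.0211
grip_force: 40.0
now [ 0.5463 -0.1715  0.0886] dp [22.6, -0.2, 2.8] rot [0.002, -0.01, -0.004] F [ 9.7 18.2  1.7] grip 0.0211 t 6.3
```

The knob is at its stop: the force jumped to about 20 N with no further travel. Release and go up.

```bash
python3 -m jog '{"dp":[[6,0,0],[6,0,0],[6,0,0],[6,0,0],[6,0,-30],[6,0,-70],[6,0,-110],[6,0,-110]],"delta_rot":[[0,0,0],[0,0,0],[0,0,0],[0,0,0],[0,0,0],[0,0,0],[0,0,0],[0,0,0]],"gripper":[0,0,0,0,0,0,0,0]}' 40; python3 plan.py w 405 -375 120 -93.5
python3 - <<'E'
from h import *
im=robot.camera("side")[:,:,::-1].copy(); cv2.imwrite("pics/s1.png",cv2.resize(im[130:400,230:500],None,fx=2,fy=2))
cv2.imwrite("pics/t1.png",robot.camera("top")[:,:,::-1])
E
```

```text
time: 7.1
position: [0.5485, -0.1744, 0.2041]
tool_rot: [0.755, 0.655, 0.002, 0.006]
ft_force: [0.6, -0.6, 0.2]
grip_width: 0.0435
grip_force: 0.0
now [ 0.5485 -0.1744  0.2041] dp [-218.5, -114.7, 83.8] rot [0.013, -0.005, 1.49] F [ 0.6 -0.6  0.2] grip 0.0435 t 7.1
```

View pics/s1.png

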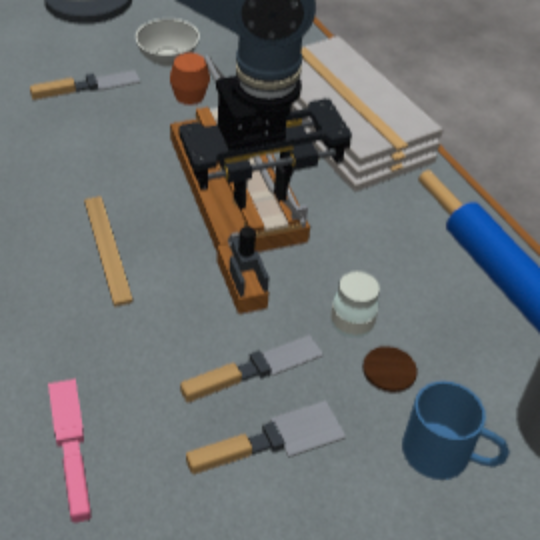

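The keeper bar is up, with its arm showing at crop (215,70), and the knob is back home. The scrapers haven't moved. Going to the wide one.

```bash
python3 plan.py w 395 -375.5 80 -93.4; python3 -m jog '{"dp":[[-218,-125,0],[-218,-125,0],[-218,-125,0],[-218,-125,0],[-218,-125,30],[-218,-125,80],[-218,-125,124],[-218,-125,124],[-218,-125,124],[-218,-125,124],[-218,-125,124],[-218,-125,124]],"delta_rot":[[0,0,1.49],[0,0,1.49],[0,0,1.49],[0,0,1.49],[0,0,1.49],[0,0,1.49],[0,0,1.49],[0,0,1.49],[0,0,1.49],[0,0,1.49],[0,0,1.49],[0,0,1.49]],"gripper":[0,0,0,0,0,0,0,0,0,0,0,0]}'; python3 plan.py w 395 -375.5 6 -93.4
python3 - <<'E'
from h import *
im=robot.camera("side")[:,:,::-1].copy(); cv2.imwrite("pics/s2.png",cv2.resize(im[280:400,260:420],None,fx=4,fy=4))
E
```

```text
now [ 0.5454 -0.1726  0.1995] dp [-222.0, -120.5, 119.5] rot [0.003, -0.001, 1.488] F [0.2 0.2 0.6] grip 0.0435 t 7.2
time: 8.4
position: [0.39, -0.3693, 0.0733]
tool_rot: [1.0, -0.029, -0.001, -0.001]
ft_force: [-0.2, 0.4, 0.1]
grip_width: 0.0432
grip_force: 0.0
now [ 0.39   -0.3693  0.0733] dp [5.4, 6.1, 67.3] rot [-0.002, 0.002, 0.002] F [-0.2  0.4  0.1] grip 0.0432 t 8.4
```

View pics/s2.png

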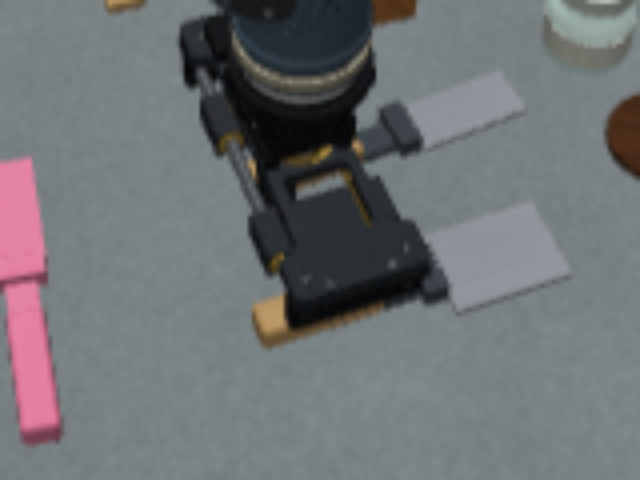

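The gripper is above the wide scraper's grip, near crop (310,310). The neighbouring scraper is clear. Descend.

```bash
python3 -m jog '{"dp":[[5,6,0],[5,6,25],[5,6,50],[5,6,67],[5,6,67],[5,6,67],[5,6,67]],"delta_rot":[[0,0,0],[0,0,0],[0,0,0],[0,0,0],[0,0,0],[0,0,0],[0,0,0]],"gripper":[0,0,0,0,0,0,0]}' 40;python3 plan.py w 395 -375.5 6 -93.4;  python3 -m jog '{"dp":[[0,0,0],[0,0,0],[0,0,0],[0,0,0],[0,0,0],[0,0,0]],"delta_rot":[[0,0,0],[0,0,0],[0,0,0],[0,0,0],[0,0,0],[0,0,0]],"gripper":[-0.9,-0.9,-0.9,-0.9,-0.9,-0.9]}' 40; python3 plan.py w 395 -375.5 6 -93.4
```

```text
time: 9.15
position: [0.3961, -0.3771, 0.0084]
tool_rot: [1.0, -0.03, 0.001, 0.001]
ft_force: [0.7, 0.7, 0.2]
grip_width: 0.0435
grip_force: 0.0
now [ 0.3961 -0.3771  0.0084] dp [-1.2, -1.6, 2.4] rot [0.002, -0.001, -0.0] F [0.7 0.7 0.2] grip 0.0435 t 9.2
time: 9.75
position: [0.3956, -0.3765, 0.0079]
tool_rot: [1.0, -0.03, 0.0, 0.0]
ft_force: [0.3, -0.3, 5.4]
grip_width: 0.0235
grip_force: 40.0
now [ 0.3956 -0.3765  0.0079] dp [-0.7, -0.9, 1.9] rot [0.001, -0.0, -0.001] F [ 0.3 -0.3  5.4] grip 0.0235 t 9.8
```

```bash
python3 -m jog '{"dp":[[0,0,-40],[0,0,-90],[0,0,-140],[0,0,-160],[0,0,-160]],"delta_rot":[[0,0,0],[0,0,0],[0,0,0],[0,0,0],[0,0,0]],"gripper":[-0.9,-0.9,-0.9,-0.9,-0.9]}' 40; python3 plan.py r -205 -32 120 -90
```

```text
time: 10.25
position: [0.3968, -0.3781, 0.1706]
tool_rot: [1.0, -0.03, 0.002, 0.003]
ft_force: [0.3, -0.1, -2.1]
grip_width: 0.0238
grip_force: 40.0
now [ 0.3968 -0.3781  0.1706] dp [0.8, -423.7, 48.1] rot [0.006, -0.005, 0.081] F [ 0.3 -0.1 -2.1] grip 0.0238 t 10.2
```

```bash
python3 -m jog '{"dp":[[0,-40,0],[0,-80,0],[0,-120,0],[0,-160,0],[0,-200,0],[0,-240,0],[0,-280,0],[0,-320,0],[0,-360,0],[0,-400,0],[0,-424,0],[0,-424,0]],"delta_rot":[[0,0,0.08],[0,0,0.08],[0,0,0.08],[0,0,0.08],[0,0,0.08],[0,0,0.08],[0,0,0.08],[0,0,0.08],[0,0,0.08],[0,0,0.08],[0,0,0.08],[0,0,0.08]],"gripper":[-0.9,-0.9,-0.9,-0.9,-0.9,-0.9,-0.9,-0.9,-0.9,-0.9,-0.9,-0.9]}' 40; python3 plan.py r -205 -32 120 -90
```

```text
time: 11.45
position: [0.4189, 0.0496, 0.1657]
tool_rot: [0.998, -0.068, -0.002, -0.0]
ft_force: [0.0, -0.7, -2.2]
grip_width: 0.0236
grip_force: 40.0
now [0.4189 0.0496 0.1657] dp [5.2, 4.6, 45.7] rot [-0.001, 0.005, 0.005] F [ 0.  -0.7 -2.2] grip 0.0236 t 11.4
```

```bash
python3 -m jog '{"dp":[[0,0,0],[0,0,0],[0,0,40],[0,0,80],[0,0,100],[0,0,100],[0,0,100]],"delta_rot":[[0,0,0],[0,0,0],[0,0,0],[0,0,0],[0,0,0],[0,0,0],[0,0,0]],"gripper":[-0.9,-0.9,-0.9,-0.9,-0.9,-0.9,-0.9]}' 40; python3 plan.py r -205 -32 46 -90
python3 - <<'E'
from h import *
out=[]
for n,(x,y,w,h) in(("top",(225,145,100,120)),("side",(290,170,100,120))):
    im=robot.camera(n)[:,:,::-1].copy(); cv2.imwrite(f"pics/{n}3.png",im)
    out.append(cv2.resize(im[y:y+h,x:x+w],None,fx=4,fy=4,interpolation=cv2.INTER_CUBIC))
cv2.imwrite("pics/ins1.png",np.hstack(out))
E
```

```text
time: 12.15
position: [0.4213, 0.046, 0.0674]
tool_rot: [0.997, -0.071, -0.0, 0.0]
ft_force: [-0.3, -0.0, -0.8]
grip_width: 0.0057
grip_force: 0.0
now [0.4213 0.046  0.0674] dp [2.1, 1.2, 21.4] rot [0.0, 0.0, -0.001] F [-0.3 -0.  -0.8] grip 0.0057 t 12.2
```

View pics/ins1.png

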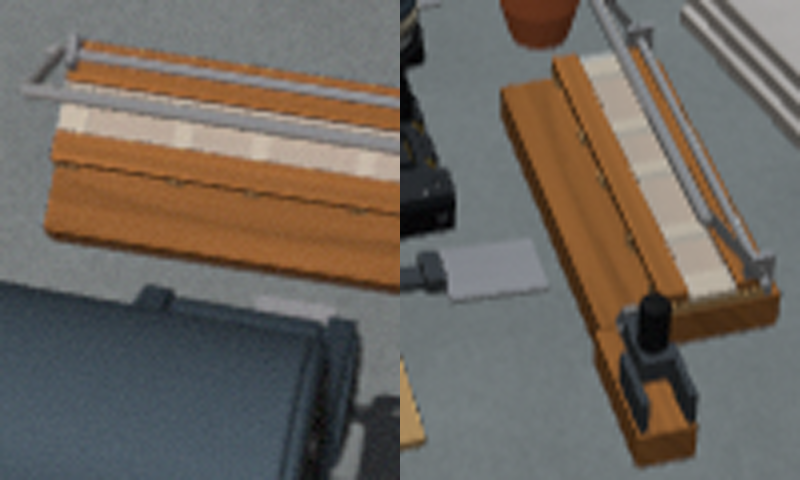

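The grip slackened and the scraper dropped in front of the rack; its blade shows at side px (413,238). The bar is up. I'll open, rise, move aside and measure again.

```bash
python3 -m jog '{"dp":[[0,0,-40],[0,0,-80],[0,0,-120],[0,40,-150],[0,90,-150],[0,140,-150],[0,190,-150],[0,240,-150],[0,270,-150],[0,270,-150],[0,270,-150]],"delta_rot":[[0,0,0],[0,0,0],[0,0,0],[0,0,0],[0,0,0],[0,0,0],[0,0,0],[0,0,0],[0,0,0],[0,0,0],[0,0,0]],"gripper":[0,0,0,0,0,0,0,0,0,0,0]}' 40
python3 - <<'E'
from h import *
out=[]
for n,(x,y,w,h) in(("top",(225,180,100,120)),("side",(240,190,100,120))):
    im=robot.camera(n)[:,:,::-1].copy(); cv2.imwrite(f"pics/{n}4.png",im)
    out.append(cv2.resize(im[y:y+h,x:x+w],None,fx=4,fy=4,interpolation=cv2.INTER_CUBIC))
cv2.imwrite("pics/drop.png",np.hstack(out))
E
```

```text
time: 13.35
position: [0.3829, -0.2207, 0.2184]
tool_rot: [0.997, -0.071, 0.001, 0.0]
ft_force: [0.5, 1.5, -0.1]
grip_width: 0.0433
grip_force: 0.0
```

View pics/drop.png

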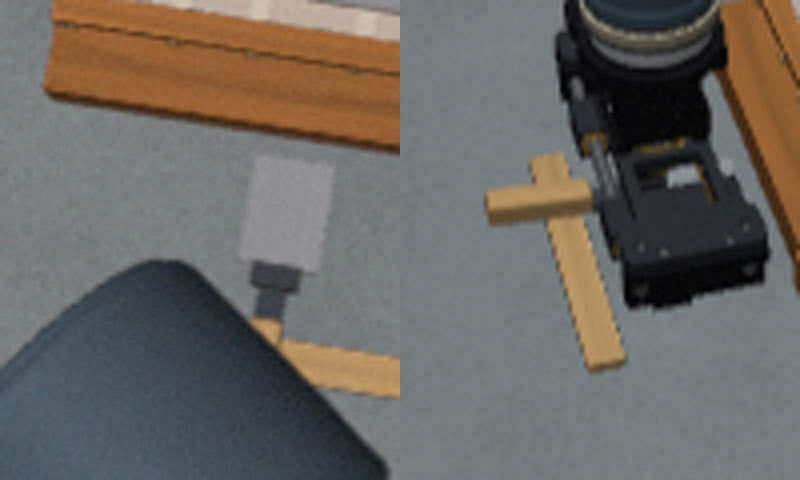

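The wide scraper now lies with its grip across the lath's left end (side px about (375,240)) and its blade tip on the bench. I'll clear the arm further and measure.

```bash
python3 -m jog '{"dp":[[0,50,0],[0,100,0],[0,150,0],[0,200,0],[0,220,0],[0,220,0],[0,220,0],[0,220,0]],"delta_rot":[[0,0,0],[0,0,0],[0,0,0],[0,0,0],[0,0,0],[0,0,0],[0,0,0],[0,0,0]],"gripper":[0,0,0,0,0,0,0,0]}' 40
python3 - <<'E'
from h import *
out=[]
for n,(x,y,w,h) in(("top",(255,205,100,90)),("side",(250,215,100,90))):
    im=robot.camera(n)[:,:,::-1].copy(); cv2.imwrite(f"pics/{n}5.png",im)
    out.append(cv2.resize(im[y:y+h,x:x+w],None,fx=4,fy=4,interpolation=cv2.INTER_CUBIC))
cv2.imwrite("pics/drop2.png",np.hstack(out))
E
```

```text
time: 14.25
position: [0.353, -0.4355, 0.2173]
tool_rot: [0.998, -0.069, -0.0, -0.001]
ft_force: [0.1, 0.9, -0.7]
grip_width: 0.0437
grip_force: 0.0
```

View pics/drop2.png

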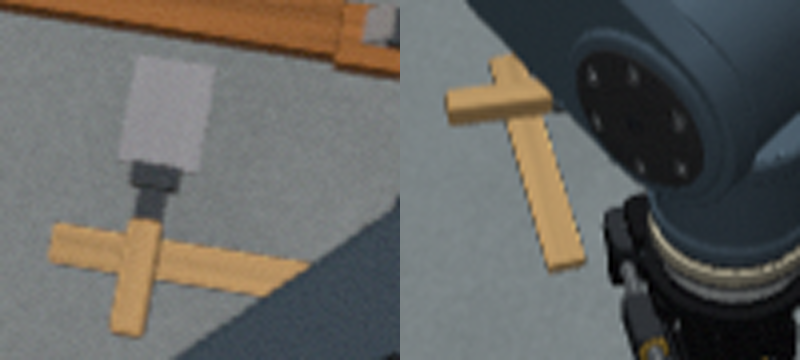

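```bash
python3 - <<'E'
from h import *
print("rear tri",tri((262,242),(287,287.5)))
print("front grip tri",tri((287.5,239.5),(291.75,260)))
a=plane("top",(298.5,220.5),.003);b=plane("top",(287,287.5),.030);g1=plane("top",(291.75,260),.03);c=plane("top",(295,246.2),.012)
print(a,c,g1,b,"len",np.hypot(*(a-b)[:2]),"yaw",np.degrees(np.arctan2(*(a-b)[1::-1])),np.degrees(np.arctan2(*(g1-b)[1::-1])))
E
python3 plan.py w 410 65 150 -102
```

```text
rear tri [0.34989727 0.05460711 0.0241552 ]
front grip tri [0.42679594 0.04407586 0.0139646 ]
[0.54125352 0.02835649 0.003     ] [0.46668197 0.03599465 0.012     ] [0.42574255 0.04319939 0.03      ] [0.35078168 0.05410831 0.03      ] len 0.19220477919678267 yaw -7.699708717319056 -8.280024257019178
now [ 0.3531 -0.4361  0.2176] dp [-12.5, -504.1, 68.0] rot [-0.001, 0.0, 0.072] F [-0.8 -0.9  0.5] grip 0.0435 t 14.3
```

```bash
python3 -m jog '{"dp":[[0,-40,0],[0,-80,0],[10,-130,0],[20,-180,0],[30,-230,0],[30,-280,0],[30,-330,0],[25,-380,0],[10,-430,0],[0,-470,20],[-30,-488,60],[-30,-488,60]],"delta_rot":[[0,0,0],[0,0,0],[0,0,0],[0,0,0],[0,0,0],[0,0,0],[0,0,0],[0,0,0],[0,0,0],[0,0,0],[0,0,0],[0,0,0]],"gripper":[0,0,0,0,0,0,0,0,0,0,0,0]}' 40; python3 plan.py w 391 48.5 60 -98
```

```text
time: 15.55
position: [0.3824, 0.0533, 0.1548]
tool_rot: [0.998, -0.067, -0.007, -0.001]
ft_force: [-1.3, 0.5, 0.0]
grip_width: 0.0436
grip_force: 0.0
now [0.3824 0.0533 0.1548] dp [10.5, 3.6, 94.7] rot [-0.001, 0.014, 0.005] F [-1.3  0.5  0. ] grip 0.0436 t 15.6
```

```bash
python3 -m jog '{"dp":[[0,0,0],[8,2,20],[8,2,60],[8,2,80],[8,2,80],[8,2,80]],"delta_rot":[[0,0,0],[0,-0.07,0],[0,-0.07,0],[0,-0.07,0],[0,-0.07,0],[0,-0.07,0]],"gripper":[0,0,0,0,0,0]}' 40; python3 plan.py w 391 48.5 14 -98
python3 - <<'E'
from h import *
im=robot.camera("side")[:,:,::-1].copy(); cv2.imwrite("pics/s6.png",cv2.resize(im[190:290,220:350],None,fx=5,fy=5))
E
```

```text
time: 16.15
position: [0.4001, 0.0454, 0.0781]
tool_rot: [0.997, -0.07, -0.034, -0.002]
ft_force: [0.4, 0.6, 0.1]
grip_width: 0.0435
grip_force: 0.0
now [0.4001 0.0454 0.0781] dp [-5.0, -1.8, 64.5] rot [0.0, 0.068, -0.001] F [0.4 0.6 0.1] grip 0.0435 t 16.1
```

View pics/s6.png

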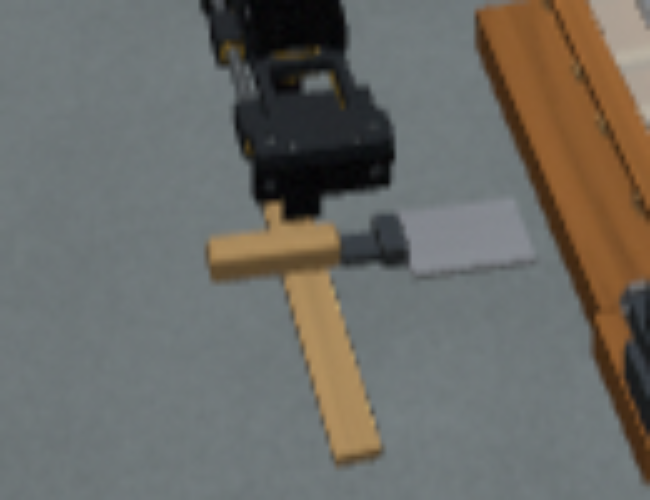

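The scraper's grip lies over the lath and the gripper sits above it, tilted with it. The finger tip is at about crop (305,215) and will come down on the grip. Descend and grasp.

```bash
python3 -m jog '{"dp":[[-5,-2,20],[-5,-2,40],[-5,-2,58],[-5,-2,63],[-5,-2,63],[-5,-2,63],[-5,-2,63]],"delta_rot":[[0,0,0],[0,0,0],[0,0,0],[0,0,0],[0,0,0],[0,0,0],[0,0,0]],"gripper":[0,0,0,0,0,0,0]}' 50;python3 plan.py w 391 48.5 14 -98;  python3 -m jog '{"dp":[[0,0,0],[0,0,0],[0,0,0],[0,0,0],[0,0,0],[0,0,0]],"delta_rot":[[0,0,0],[0,0,0],[0,0,0],[0,0,0],[0,0,0],[0,0,0]],"gripper":[-0.9,-0.9,-0.9,-0.9,-0.9,-0.9]}' 50; python3 plan.py w 410 220 70 -98
```

```text
time: 16.9
position: [0.3905, 0.0492, 0.0159]
tool_rot: [0.997, -0.07, -0.034, -0.002]
ft_force: [0.6, 0.3, 0.1]
grip_width: 0.0432
grip_force: 0.0
now [0.3905 0.0492 0.0159] dp [0.7, 0.6, 1.8] rot [0.0, 0.068, -0.001] F [0.6 0.3 0.1] grip 0.0432 t 16.9
time: 17.5
position: [0.3897, 0.0493, 0.015]
tool_rot: [0.997, -0.07, -0.035, -0.002]
ft_force: [-0.6, 0.0, 3.0]
grip_width: 0.0233
grip_force: 50.0
now [0.3897 0.0493 0.015 ] dp [-7.6, -171.8, -54.6] rot [-0.0, 0.07, -0.001] F [-0.6  0.   3. ] grip 0.0233 t 17.5
```

```bash
python3 -m jog '{"dp":[[0,0,-30],[0,0,-60],[0,0,-70],[0,-50,-70],[0,-100,-70],[0,-150,-70],[0,-200,-70],[0,-218,-70],[0,-218,-70],[0,-218,-70],[0,-218,-70]],"delta_rot":[[0,0,0],[0,0.03,0],[0,0.07,0],[0,0.07,0],[0,0.07,0],[0,0.07,0],[0,0.07,0],[0,0.07,0],[0,0.07,0],[0,0.07,0],[0,0.07,0]],"gripper":[-0.9,-0.9,-0.9,-0.9,-0.9,-0.9,-0.9,-0.9,-0.9,-0.9,-0.9]}' 50; python3 plan.py w 405 267 15 -98
```

```text
time: 18.6
position: [0.4239, 0.2632, 0.0843]
tool_rot: [0.998, -0.071, -0.001, 0.001]
ft_force: [-0.9, -0.3, -1.7]
grip_width: 0.0239
grip_force: 50.0
now [0.4239 0.2632 0.0843] dp [-19.1, -1.2, 69.4] rot [0.001, 0.002, -0.002] F [-0.9 -0.3 -1.7] grip 0.0239 t 18.6
```

```bash
python3 -m jog '{"dp":[[-15,0,0],[-15,0,30],[-15,0,55],[-15,0,65],[-15,0,71],[-15,0,74],[-15,0,75],[-15,0,75]],"delta_rot":[[0,0,0],[0,0,0],[0,0,0],[0,0,0],[0,0,0],[0,0,0],[0,0,0],[0,0,0]],"gripper":[-0.9,-0.9,-0.9,-0.9,-0.9,-0.9,-0.9,-0.9]}' 50; python3 plan.py w 405 267 8 -98
```

```text
time: 19.4
position: [0.4105, 0.2667, 0.0103]
tool_rot: [0.998, -0.07, 0.001, -0.0]
ft_force: [-0.2, -0.1, -1.5]
grip_width: 0.0238
grip_force: 50.0
now [0.4105 0.2667 0.0103] dp [-5.5, 0.5, 2.3] rot [-0.001, -0.001, -0.001] F [-0.2 -0.1 -1.5] grip 0.0238 t 19.4
```

Not touching yet. I'll lower 2 mm, release, and regrip flat.

```bash
python3 -m jog '{"dp":[[0,0,1],[0,0,2],[0,0,2],[0,0,2],[0,0,2],[0,0,2],[0,0,2],[0,0,2],[0,0,2],[0,0,2],[0,0,2],[0,0,2]],"delta_rot":[[0,0,0],[0,0,0],[0,0,0],[0,0,0],[0,0,0],[0,0,0],[0,0,0],[0,0,0],[0,0,0],[0,0,0],[0,0,0],[0,0,0]],"gripper":[-0.9,-0.9,-0.9,-0.1,-0.1,-0.1,-0.1,-0.9,-0.9,-0.9,-0.9,-0.9]}' 50; python3 plan.py w 405 267 8 -98
python3 - <<'E'
from h import *
out=[]
for n,(x,y,w,h) in(("top",(180,180,100,100)),("side",(240,150,100,100))):
    im=robot.camera(n)[:,:,::-1].copy(); cv2.imwrite(f"pics/{n}7.png",im)
    out.append(cv2.resize(im[y:y+h,x:x+w],None,fx=4,fy=4,interpolation=cv2.INTER_CUBIC))
cv2.imwrite("pics/regrip.png",np.hstack(out))
E
```

```text
time: 20.6
position: [0.4101, 0.2666, 0.0077]
tool_rot: [0.998, -0.07, -0.0, 0.0]
ft_force: [-1.0, -0.0, -0.5]
grip_width: 0.0234
grip_force: 50.0
now [0.4101 0.2666 0.0077] dp [-5.1, 0.3, -0.3] rot [0.0, 0.0, -0.001] F [-1.  -0.  -0.5] grip 0.0234 t 20.6
```

View pics/regrip.png

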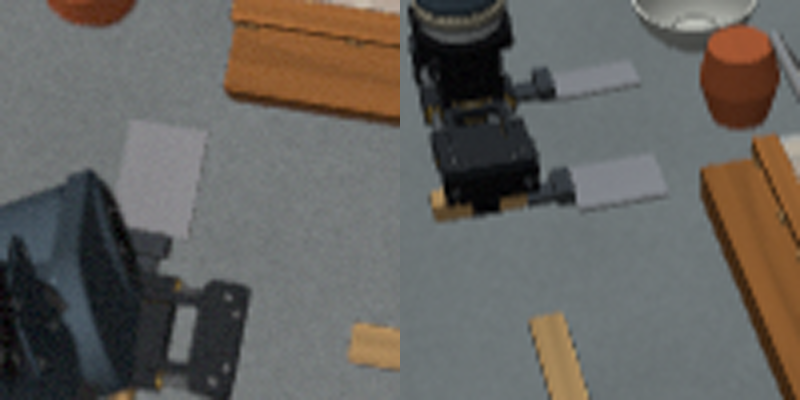

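```bash
python3 - <<'E'
from h import *
T=np.array([.4101,.2666])
for p in(plane("top",(222.1,211.5),.004),plane("side",(305.1,193.2),.004),tri((305.1,193.2),(222.1,211.5))):
    d=p[:2]-T; print(p.round(4),"dist",np.hypot(*d).round(4),"g",(78-1e3*np.hypot(*d)).round(1),"yaw",np.degrees(np.arctan2(d[1],d[0])).round(2))
E
python3 plan.py r -195 96 100 -90
```

```text
[0.563  0.2448 0.004 ] dist 0.1545 g -76.5 yaw -8.12
[0.5617 0.2407 0.004 ] dist 0.1538 g -75.8 yaw -9.69
[ 5.638e-01  2.456e-01 -3.000e-04] dist 0.1551 g -77.1 yaw -7.78
now [0.4101 0.2666 0.0077] dp [54.1, 90.1, -92.3] rot [0.0, -0.0, 0.001] F [0.6 0.1 0.4] grip 0.0231 t 20.7
```

```bash
python3 -m jog '{"dp":[[0,0,-40],[0,0,-80],[0,0,-92],[20,40,-92],[40,70,-92],[54,90,-92],[54,90,-92],[54,90,-92],[54,90,-92]],"delta_rot":[[0,0,0],[0,0,0],[0,0,0],[0,0,0],[0,0,0],[0,0,0],[0,0,0],[0,0,0],[0,0,0]],"gripper":[-0.9,-0.9,-0.9,-0.9,-0.9,-0.9,-0.9,-0.9,-0.9]}' 50; python3 plan.py r -195 96 46 -90
```

```text
time: 21.6
position: [0.4499, 0.1705, 0.0995]
tool_rot: [0.998, -0.07, -0.001, 0.0]
ft_force: [0.2, -0.4, -0.9]
grip_width: 0.0235
grip_force: 50.0
now [0.4499 0.1705 0.0995] dp [1.4, 0.5, 53.5] rot [0.0, 0.002, 0.001] F [ 0.2 -0.4 -0.9] grip 0.0235 t 21.6
```

```bash
python3 -m jog '{"dp":[[1,0,20],[1,0,40],[1,0,50],[1,0,54],[1,0,54],[1,0,54]],"delta_rot":[[0,0,0],[0,0,0],[0,0,0],[0,0,0],[0,0,0],[0,0,0]],"gripper":[-0.9,-0.9,-0.9,-0.9,-0.9,-0.9]}' 50; python3 plan.py r -102 96 46 -90
python3 - <<'E'
from h import *
out=[]
for n,(x,y,w,h) in(("top",(215,140,100,120)),("side",(285,150,100,120))):
    im=robot.camera(n)[:,:,::-1].copy(); cv2.imwrite(f"pics/{n}8.png",im)
    out.append(cv2.resize(im[y:y+h,x:x+w],None,fx=4,fy=4,interpolation=cv2.INTER_CUBIC))
cv2.imwrite("pics/pre0.png",np.hstack(out))
E
```

```text
time: 22.2
position: [0.4522, 0.1701, 0.0462]
tool_rot: [0.998, -0.07, 0.0, -0.0]
ft_force: [-0.1, 0.4, -1.6]
grip_width: 0.0234
grip_force: 50.0
now [0.4522 0.1701 0.0462] dp [91.9, 0.6, 0.2] rot [-0.0, -0.001, 0.001] F [-0.1  0.4 -1.6] grip 0.0234 t 22.2
```

View pics/pre0.png

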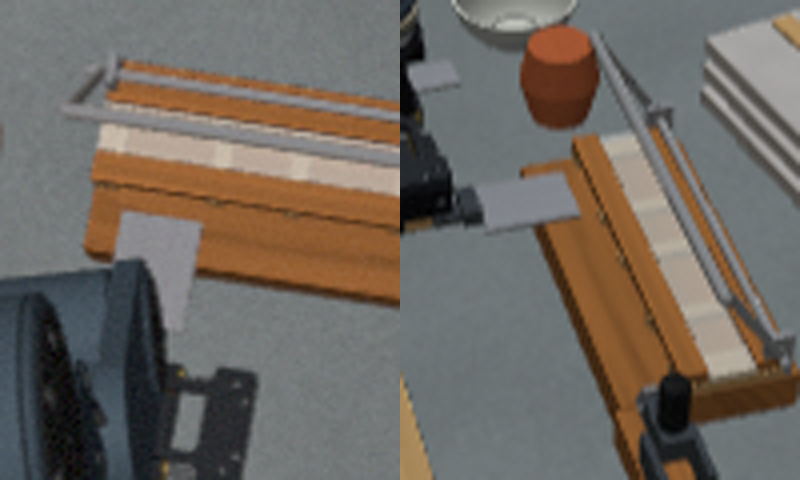

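The blade sits over the ledge in front of slot 0, with its tip middle at top px (255.5,194.5). That picture put me one over the 14-picture limit (15 viewed), so from here I use numbers only.

```bash
cat >> plan.py <<'E'
def inrack(p): return (R.from_euler("z",-RK[2]).apply(np.array(p)-[RK[0],RK[1],0])*1e3).round(1)
E
python3 - <<'E'
from plan import *
print(inrack(plane("top",(255.5,194.5),.0425)), inrack(plane("side",(285+175.5/4,150+195/4),.0425)), inrack(robot.get_obs()["position"]))
E
```

```text
[-40.5  95.3  42.5] [-37.8  87.5  42.5] [-193.7   96.4   46.4]
```

```bash
python3 -m jog '{"dp":[[10,0,0],[20,0,0],[30,0,0],[40,0,0],[50,0,0],[50,0,0],[50,0,0]],"delta_rot":[[0,0,0],[0,0,0],[0,0,0],[0,0,0],[0,0,0],[0,0,0],[0,0,0]],"gripper":[-0.9,-0.9,-0.9,-0.9,-0.9,-0.9,-0.9]}' 50; python3 plan.py r -102 96 46 -90
```

```text
time: 23.0
position: [0.502, 0.1627, 0.0457]
tool_rot: [0.998, -0.07, 0.0, -0.0]
ft_force: [0.6, 1.2, -0.7]
grip_width: 0.024
grip_force: 50.0
now [0.502  0.1627 0.0457] dp [41.6, 0.2, -0.3] rot [-0.0, -0.001, 0.0] F [ 0.6  1.2 -0.7] grip 0.024 t 23.0
```

```bash
python3 -m jog '{"dp":[[10,0,0],[20,0,0],[30,0,0],[36,0,0],[36,0,0],[36,0,0]],"delta_rot":[[0,0,0],[0,0,0],[0,0,0],[0,0,0],[0,0,0],[0,0,0]],"gripper":[-0.9,-0.9,-0.9,-0.9,-0.9,-0.9]}' 50; python3 -m jog '{"dp":[[3,0,0],[6,0,0],[9,0,0],[9,0,0],[9,0,0]],"delta_rot":[[0,0,0],[0,0,0],[0,0,0],[0,0,0],[0,0,0]],"gripper":[-0.9,-0.9,-0.9,-0.9,-0.9]}' 50; python3 plan.py r -102 96 44 -90
```

```text
time: 23.6
position: [0.5381, 0.1578, 0.0459]
tool_rot: [0.998, -0.07, 0.001, -0.0]
ft_force: [0.1, 1.5, -1.8]
grip_width: 0.0236
grip_force: 50.0
time: 24.1
position: [0.5438, 0.1569, 0.0453]
tool_rot: [0.998, -0.07, -0.002, 0.0]
ft_force: [-3.2, 3.7, -0.2]
grip_width: 0.0233
grip_force: 50.0
now [0.5438 0.1569 0.0453] dp [-0.6, 0.2, 1.3] rot [0.0, 0.005, 0.001] F [-3.2  3.7 -0.2] grip 0.0233 t 24.1
```

```bash
python3 -m jog '{"dp":[[2,0,0],[4,0,0],[4,0,0],[4,0,0]],"delta_rot":[[0,0,0],[0,0,0],[0,0,0],[0,0,0]],"gripper":[-0.9,-0.9,-0.9,-0.9]}' 50; python3 plan.py r -102 96 44 -90
```

```text
time: 24.5
position: [0.5438, 0.1569, 0.0449]
tool_rot: [0.998, -0.07, -0.006, 0.0]
ft_force: [-9.0, 5.1, 3.4]
grip_width: 0.0237
grip_force: 50.0
now [0.5438 0.1569 0.0449] dp [-0.6, 0.2, 0.9] rot [0.001, 0.013, 0.001] F [-9.   5.1  3.4] grip 0.0237 t 24.5
```

```bash
python3 -m jog '{"dp":[[-3,0,1],[-3,0,1],[-3,0,1],[-3,0,1],[-3,0,1],[-3,0,-30],[-3,0,-80],[-3,0,-130],[-3,0,-130],[-3,0,-130]],"delta_rot":[[0,0,0],[0,0,0],[0,0,0],[0,0,0],[0,0,0],[0,0,0],[0,0,0],[0,0,0],[0,0,0],[0,0,0]],"gripper":[-0.9,-0.9,-0.05,-0.05,-0.05,-0.05,-0.05,-0.05,-0.05,-0.05]}' 50; python3 plan.py w 430 -278 170 -89
```

```text
time: 25.5
position: [0.5484, 0.1561, 0.1775]
tool_rot: [0.998, -0.07, 0.002, -0.0]
ft_force: [0.3, 0.5, -0.9]
grip_width: 0.0414
grip_force: 0.0
now [0.5484 0.1561 0.1775] dp [-56.4, 446.4, 7.0] rot [-0.0, -0.005, -0.158] F [ 0.3  0.5 -0.9] grip 0.0414 t 25.5
```

```bash
cat > meas.py <<'E'
import sys; from fit import *
from plan import inrack
T=robot.camera("top")[:,:,::-1].copy();S=robot.camera("side")[:,:,::-1].copy()
def near(im,n,pred,rad=14):
    p=proj(n,[pred])[0]; x,y=(p-38).astype(int); return gripfit(im,n,(max(x,0),max(y,0),76,76))
def local(im,n,P):   # orange component nearest the predicted grip centre
    p=proj(n,[P])[0]; hsv=cv2.cvtColor(im,cv2.COLOR_BGR2HSV); m=cv2.inRange(hsv,(8,90,90),(25,255,255))
    k,l,st,c=cv2.connectedComponentsWithStats(m)
    i=min((i for i in range(1,k) if 60<st[i,4]<400),key=lambda i:np.hypot(*(c[i]-p)))
    q=np.argwhere(l==i)[:,::-1]; d=np.linalg.svd(q-q.mean(0),full_matrices=False)[2][0]
    return q.mean(0),d,len(q)
if __name__=="__main__":
    for nm,P in[("M",(.4387,-.278,.015)),("L",(.439,.407,.015)),("W",tuple(__import__("plan").rack(-105,96,46)))]:
        ct,dt,nt=local(T,"top",P); cs,ds,ns=local(S,"side",P); c=tri(cs,ct)
        a=plane("top",ct+dt*5,c[2])-plane("top",ct-dt*5,c[2])
        print(nm,ct.round(1),nt,cs.round(1),ns,"tri",c.round(4),"rack",inrack(c),"yaw",np.degrees(np.arctan(a[1]/a[0])).round(1))
E
python3 meas.py
```

```text
M [408.6 258.1] 245 [334.9 319.7] 231 tri [ 0.4386 -0.2785  0.0125] rack [-144.5 -349.7   12.5] yaw 2.1
L [162.1 249.4] 176 [255.4 172.8] 92 tri [0.4434 0.4075 0.0136] rack [-236.   330.3   13.6] yaw -8.9
W [301.1 164.2] 194 [312.7 196.8] 189 tri [0.5736 0.0262 0.185 ] rack [-53.5 -29.  185. ] yaw 81.9
```

```bash
python3 plan.py w 428.6 -278.6 80 -88.8; python3 -m jog '{"dp":[[-10,40,0],[-20,80,0],[-30,120,0],[-40,160,0],[-50,200,0],[-55,240,0],[-60,280,0],[-60,320,0],[-60,360,0],[-60,400,20],[-58,447,80],[-58,447,98]],"delta_rot":[[0,0,-0.05],[0,0,-0.1],[0,0,-0.16],[0,0,-0.16],[0,0,-0.16],[0,0,-0.16],[0,0,-0.16],[0,0,-0.16],[0,0,-0.16],[0,0,-0.16],[0,0,-0.16],[0,0,-0.16]],"gripper":[0,0,0,0,0,0,0,0,0,0,0,0]}' 50;  python3 -m jog '{"dp":[[0,0,0],[0,0,0],[0,0,0]],"delta_rot":[[0,0,0],[0,0,0],[0,0,0]],"gripper":[0,0,0]}'; python3 plan.py w 428.6 -278.6 7 -88.8
```

```text
now [0.5462 0.156  0.1748] dp [-55.3, 446.8, 95.2] rot [0.001, 0.002, -0.162] F [ 0.3 -0.1 -0.4] grip 0.0417 t 25.6
time: 26.8
position: [0.4267, -0.2811, 0.0756]
tool_rot: [1.0, 0.009, 0.0, 0.001]
ft_force: [0.0, 0.6, -0.2]
grip_width: 0.0432
grip_force: 0.0
time: 27.1
position: [0.4272, -0.2773, 0.0784]
tool_rot: [1.0, 0.01, 0.0, -0.0]
ft_force: [-0.4, -0.1, -0.4]
grip_width: 0.0438
grip_force: 0.0
now [ 0.4272 -0.2773  0.0784] dp [1.3, 1.4, 71.4] rot [-0.0, -0.0, -0.0] F [-0.4 -0.1 -0.4] grip 0.0438 t 27.1
```

```bash
python3 -m jog '{"dp":[[1,1,20],[1,1,45],[1,1,65],[1,1,71],[1,1,71],[1,1,71],[1,1,71],[1,1,71],[1,1,71],[1,1,71],[1,1,71]],"delta_rot":[[0,0,0],[0,0,0],[0,0,0],[0,0,0],[0,0,0],[0,0,0],[0,0,0],[0,0,0],[0,0,0],[0,0,0],[0,0,0]],"gripper":[0,0,0,0,0,0,-0.9,-0.9,-0.9,-0.9,-0.9]}' 55; python3 plan.py w 428.6 -278.6 7 -88.8
```

```text
time: 28.2
position: [0.4283, -0.2793, 0.0072]
tool_rot: [1.0, 0.01, 0.0, 0.0]
ft_force: [0.7, 0.6, 6.3]
grip_width: 0.0235
grip_force: 55.0
now [ 0.4283 -0.2793  0.0072] dp [0.3, -0.7, 0.2] rot [0.001, -0.001, -0.001] F [0.7 0.6 6.3] grip 0.0235 t 28.2
```

```bash
python3 -m jog '{"dp":[[0,0,-40],[0,0,-90],[0,0,-140],[0,0,-150],[0,0,-150]],"delta_rot":[[0,0,0],[0,0,0],[0,0,0],[0,0,0],[0,0,0]],"gripper":[-0.9,-0.9,-0.9,-0.9,-0.9]}' 55; python3 plan.py r -205 -96 110 -90
```

```text
time: 28.7
position: [0.4289, -0.2799, 0.1585]
tool_rot: [1.0, 0.01, 0.002, 0.002]
ft_force: [-0.1, 0.3, -1.5]
grip_width: 0.0235
grip_force: 55.0
now [ 0.4289 -0.2799  0.1585] dp [-9.6, -261.4, 47.6] rot [0.003, -0.003, 0.161] F [-0.1  0.3 -1.5] grip 0.0235 t 28.7
```

```bash
python3 -m jog '{"dp":[[-5,-40,0],[-9,-80,0],[-9,-120,0],[-9,-160,0],[-9,-200,0],[-9,-240,0],[-9,-261,0],[-9,-261,0],[-9,-261,20],[-9,-261,48],[-9,-261,48],[-9,-261,48]],"delta_rot":[[0,0,0.05],[0,0,0.1],[0,0,0.161],[0,0,0.161],[0,0,0.161],[0,0,0.161],[0,0,0.161],[0,0,0.161],[0,0,0.161],[0,0,0.161],[0,0,0.161],[0,0,0.161]],"gripper":[-0.9,-0.9,-0.9,-0.9,-0.9,-0.9,-0.9,-0.9,-0.9,-0.9,-0.9,-0.9]}' 55; python3 plan.py r -205 -96 46 -90
```

```text
time: 29.9
position: [0.4131, -0.0188, 0.1078]
tool_rot: [0.997, -0.071, -0.002, -0.0]
ft_force: [-0.4, -1.0, -0.8]
grip_width: 0.0232
grip_force: 55.0
now [ 0.4131 -0.0188  0.1078] dp [1.4, -0.0, 61.8] rot [-0.0, 0.004, -0.001] F [-0.4 -1.  -0.8] grip 0.0232 t 29.9
```

```bash
python3 -m jog '{"dp":[[1,-1,20],[1,-1,45],[1,-1,58],[1,-1,62],[1,-1,62],[1,-1,62]],"delta_rot":[[0,0,0],[0,0,0],[0,0,0],[0,0,0],[0,0,0],[0,0,0]],"gripper":[-0.9,-0.9,-0.9,-0.9,-0.9,-0.9]}' 55; python3 plan.py r -115 -95 46 -90;python3 -m jog '{"dp":[[8,0,0],[16,0,0],[24,0,0],[32,0,0],[40,0,0],[40,0,0],[40,0,0]],"delta_rot":[[0,0,0],[0,0,0],[0,0,0],[0,0,0],[0,0,0],[0,0,0],[0,0,0]],"gripper":[-0.9,-0.9,-0.9,-0.9,-0.9,-0.9,-0.9]}' 55; python3 plan.py r -115 -95 46 -90
```

```text
time: 30.5
position: [0.4158, -0.0178, 0.0475]
tool_rot: [0.997, -0.071, 0.001, 0.0]
ft_force: [-0.5, 0.8, -0.1]
grip_width: 0.0234
grip_force: 55.0
now [ 0.4158 -0.0178  0.0475] dp [88.6, 0.2, 1.7] rot [0.0, -0.002, -0.001] F [-0.5  0.8 -0.1] grip 0.0234 t 30.5
time: 31.2
position: [0.4546, -0.023, 0.0466]
tool_rot: [0.998, -0.07, -0.0, -0.0]
ft_force: [-0.1, 0.1, -0.2]
grip_width: 0.0236
grip_force: 55.0
now [ 0.4546 -0.023   0.0466] dp [49.5, 0.6, 0.6] rot [-0.0, 0.001, -0.0] F [-0.1  0.1 -0.2] grip 0.0236 t 31.2
```

```bash
python3 -m jog '{"dp":[[8,0,1],[16,0,1],[24,0,1],[32,0,1],[40,0,1],[44,0,1],[44,0,1],[44,0,1]],"delta_rot":[[0,0,0],[0,0,0],[0,0,0],[0,0,0],[0,0,0],[0,0,0],[0,0,0],[0,0,0]],"gripper":[-0.9,-0.9,-0.9,-0.9,-0.9,-0.9,-0.9,-0.9]}' 55; python3 plan.py r -115 -95 46 -90;python3 -m jog '{"dp":[[3,0,0],[6,0,0],[9,0,0],[9,0,0],[9,0,0]],"delta_rot":[[0,0,0],[0,0,0],[0,0,0],[0,0,0],[0,0,0]],"gripper":[-0.9,-0.9,-0.9,-0.9,-0.9]}' 55; python3 plan.py r -115 -95 44 -90
```

```text
time: 32.0
position: [0.4978, -0.0291, 0.0457]
tool_rot: [0.998, -0.071, -0.0, -0.0]
ft_force: [0.5, 0.0, -0.9]
grip_width: 0.0233
grip_force: 55.0
now [ 0.4978 -0.0291  0.0457] dp [5.8, 0.6, -0.3] rot [-0.0, 0.001, -0.0] F [ 0.5  0.  -0.9] grip 0.0233 t 32.0
time: 32.5
position: [0.5038, -0.0297, 0.0452]
tool_rot: [0.998, -0.071, -0.004, -0.001]
ft_force: [-5.0, -0.8, 0.5]
grip_width: 0.0232
grip_force: 55.0
now [ 0.5038 -0.0297  0.0452] dp [-0.1, 0.9, 1.2] rot [-0.001, 0.007, -0.0] F [-5.  -0.8  0.5] grip 0.0232 t 32.5
```

Contact at the expected depth. Release, rise, and re-measure the left scraper.

```bash
python3 -m jog '{"dp":[[-1,0,1],[-2,0,1],[-2,0,1],[-2,0,1],[-2,0,1],[-2,0,-30],[-2,0,-80],[-20,0,-130],[-60,0,-130],[-80,0,-130],[-80,0,-130]],"delta_rot":[[0,0,0],[0,0,0],[0,0,0],[0,0,0],[0,0,0],[0,0,0],[0,0,0],[0,0,0],[0,0,0],[0,0,0],[0,0,0]],"gripper":[-0.9,-0.9,-0.05,-0.05,-0.05,-0.05,-0.05,-0.05,-0.05,-0.05,-0.05]}' 50; python3 meas.py; python3 plan.py w 434 408 80 -95
```

```text
time: 33.6
position: [0.4252, -0.0184, 0.1764]
tool_rot: [0.998, -0.07, -0.001, -0.0]
ft_force: [0.9, -0.5, -0.6]
grip_width: 0.0413
grip_force: 0.0
M [372.7 216.1] 72 [355.1 272.6] 118 tri [ 0.5476 -0.1754  0.0394] rack [ -51.  -232.2   39.4] yaw 83.4
L [161.8 252.8] 234 [255.7 173.4] 114 tri [0.4393 0.4082 0.0102] rack [-240.2  330.4   10.2] yaw -5.1
W [295.4 163.3] 218 [323.4 165.1] 268 tri [0.5812 0.0367 0.2681] rack [-47.5 -17.6 268.1] yaw 81.9
now [ 0.4294 -0.0197  0.1764] dp [-56.0, -424.2, 96.0] rot [0.001, -0.003, -0.054] F [0.6 0.6 0.1] grip 0.0412 t 33.7
```

```bash
python3 plan.py w 429 409 80 -95.2; python3 -m jog '{"dp":[[-10,-40,0],[-20,-80,0],[-30,-120,0],[-40,-160,0],[-45,-200,0],[-50,-240,0],[-55,-280,0],[-61,-320,0],[-61,-360,0],[-61,-400,20],[-61,-425,80],[-61,-425,96]],"delta_rot":[[0,0,-0.057],[0,0,-0.057],[0,0,-0.057],[0,0,-0.057],[0,0,-0.057],[0,0,-0.057],[0,0,-0.057],[0,0,-0.057],[0,0,-0.057],[0,0,-0.057],[0,0,-0.057],[0,0,-0.057]],"gripper":[0,0,0,0,0,0,0,0,0,0,0,0]}' 50;  python3 -m jog '{"dp":[[0,0,0],[0,0,0],[0,0,0]],"delta_rot":[[0,0,0],[0,0,0],[0,0,0]],"gripper":[0,0,0]}'; python3 plan.py w 429 409 7 -95.2; python3 meas.py | grep L
```

```text
now [ 0.4294 -0.0197  0.1764] dp [-61.1, -424.4, 95.9] rot [0.001, -0.003, -0.051] F [0.6 0.6 0.1] grip 0.0412 t 33.7
time: 34.9
position: [0.429, 0.4137, 0.0771]
tool_rot: [0.999, -0.041, 0.001, -0.001]
ft_force: [0.0, -0.9, -0.7]
grip_width: 0.0434
grip_force: 0.0
time: 35.2
position: [0.4291, 0.4106, 0.0812]
tool_rot: [0.999, -0.042, 0.001, -0.001]
ft_force: [0.2, -0.9, -0.2]
grip_width: 0.0434
grip_force: 0.0
now [0.4291 0.4106 0.0812] dp [-0.1, 1.7, 74.2] rot [-0.002, -0.003, 0.006] F [ 0.2 -0.9 -0.2] grip 0.0434 t 35.2
L [199.6 172.2] 388 [255.6 172.8] 90 tri [0.5154 0.2748 0.1465] rack [-146.1  209.   146.5] yaw -10.6
```

```bash
python3 -m jog '{"dp":[[0,2,20],[0,2,45],[0,2,65],[0,2,74],[0,2,74],[0,2,74],[0,2,74],[0,2,74],[0,2,74],[0,2,74],[0,2,74]],"delta_rot":[[0,0,0],[0,0,0],[0,0,0],[0,0,0],[0,0,0],[0,0,0],[0,0,0],[0,0,0],[0,0,0],[0,0,0],[0,0,0]],"gripper":[0,0,0,0,0,0,-0.9,-0.9,-0.9,-0.9,-0.9]}' 55; python3 plan.py r -205 32 160 -90; python3 -m jog '{"dp":[[0,0,-40],[0,0,-90],[0,0,-140],[0,0,-153],[0,0,-153],[0,0,-153]],"delta_rot":[[0,0,0],[0,0,0],[0,0,0],[0,0,0],[0,0,0],[0,0,0]],"gripper":[-0.9,-0.9,-0.9,-0.9,-0.9,-0.9]}' 55; python3 plan.py r -205 33 110 -90
```

```text
time: 36.4
position: [0.4275, 0.4083, 0.0064]
tool_rot: [0.999, -0.042, 0.0, -0.0]
ft_force: [-0.5, -1.1, 4.0]
grip_width: 0.0237
grip_force: 55.0
now [0.4275 0.4083 0.0064] dp [30.1, 298.9, -153.8] rot [-0.001, -0.001, 0.057] F [-0.5 -1.1  4. ] grip 0.0237 t 36.4
time: 37.0
position: [0.4259, 0.4073, 0.1573]
tool_rot: [0.999, -0.042, -0.001, 0.001]
ft_force: [-1.0, -0.3, -2.6]
grip_width: 0.0235
grip_force: 55.0
now [0.4259 0.4073 0.1573] dp [31.6, 296.7, 47.8] rot [0.002, 0.003, 0.057] F [-1.  -0.3 -2.6] grip 0.0235 t 37.0
```

```bash
python3 -m jog '{"dp":[[5,40,0],[10,80,0],[15,120,0],[20,160,0],[25,200,0],[30,240,0],[32,280,0],[32,297,0],[32,297,0],[32,297,30],[32,297,48],[32,297,48]],"delta_rot":[[0,0,0.057],[0,0,0.057],[0,0,0.057],[0,0,0.057],[0,0,0.057],[0,0,0.057],[0,0,0.057],[0,0,0.057],[0,0,0.057],[0,0,0.057],[0,0,0.057],[0,0,0.057]],"gripper":[-0.9,-0.9,-0.9,-0.9,-0.9,-0.9,-0.9,-0.9,-0.9,-0.9,-0.9,-0.9]}' 55; python3 -m jog '{"dp":[[0,0,0],[0,0,0]],"delta_rot":[[0,0,0],[0,0,0]],"gripper":[-0.9,-0.9]}' 55; python3 plan.py r -205 33 45 -90
```

```text
time: 38.2
position: [0.431, 0.1101, 0.1076]
tool_rot: [0.998, -0.07, -0.005, 0.0]
ft_force: [0.0, -0.6, -0.9]
grip_width: 0.0232
grip_force: 55.0
time: 38.4
position: [0.4344, 0.11, 0.1109]
tool_rot: [0.998, -0.07, 0.0, -0.0]
ft_force: [-0.3, 0.1, -1.5]
grip_width: 0.0233
grip_force: 55.0
now [0.4344 0.11   0.1109] dp [-1.9, 1.4, 65.9] rot [-0.0, -0.0, 0.0] F [-0.3  0.1 -1.5] grip 0.0233 t 38.4
```

```bash
python3 -m jog '{"dp":[[-3,1,20],[-3,1,45],[-3,1,60],[-3,1,66],[-3,1,66],[-3,1,66],[-3,1,66]],"delta_rot":[[0,0,0],[0,0,0],[0,0,0],[0,0,0],[0,0,0],[0,0,0],[0,0,0]],"gripper":[-0.9,-0.9,-0.9,-0.9,-0.9,-0.9,-0.9]}' 55; python3 plan.py r -116.5 33 45 -90;python3 -m jog '{"dp":[[8,0,0],[16,0,0],[24,0,0],[32,0,0],[40,0,0],[40,0,0],[40,0,0]],"delta_rot":[[0,0,0],[0,0,0],[0,0,0],[0,0,0],[0,0,0],[0,0,0],[0,0,0]],"gripper":[-0.9,-0.9,-0.9,-0.9,-0.9,-0.9,-0.9]}' 55; python3 plan.py r -116.5 33 45 -90
```

```text
time: 39.1
position: [0.4318, 0.1089, 0.0456]
tool_rot: [0.998, -0.07, 0.001, -0.0]
ft_force: [0.4, -0.1, -2.4]
grip_width: 0.0239
grip_force: 55.0
now [0.4318 0.1089 0.0456] dp [89.0, 0.0, 0.8] rot [-0.0, -0.002, -0.0] F [ 0.4 -0.1 -2.4] grip 0.0239 t 39.1
time: 39.8
position: [0.4724, 0.1031, 0.0451]
tool_rot: [0.998, -0.071, 0.001, -0.0]
ft_force: [0.1, 0.5, -2.0]
grip_width: 0.0236
grip_force: 55.0
now [0.4724 0.1031 0.0451] dp [48.0, -0.1, 0.2] rot [-0.0, -0.003, -0.0] F [ 0.1  0.5 -2. ] grip 0.0236 t 39.8
```

```bash
python3 -m jog '{"dp":[[8,0,0],[16,0,0],[24,0,0],[32,0,0],[40,0,0],[42,0,0],[42,0,0],[42,0,0]],"delta_rot":[[0,0,0],[0,0,0],[0,0,0],[0,0,0],[0,0,0],[0,0,0],[0,0,0],[0,0,0]],"gripper":[-0.9,-0.9,-0.9,-0.9,-0.9,-0.9,-0.9,-0.9]}' 55; python3 -m jog '{"dp":[[3,0,0],[6,0,0],[9,0,0],[9,0,0],[9,0,0]],"delta_rot":[[0,0,0],[0,0,0],[0,0,0],[0,0,0],[0,0,0]],"gripper":[-0.9,-0.9,-0.9,-0.9,-0.9]}' 55; python3 plan.py r -116.5 33 44 -90
```

```text
time: 40.6
position: [0.5125, 0.0973, 0.0448]
tool_rot: [0.998, -0.071, 0.0, -0.0]
ft_force: [1.3, 1.4, -1.2]
grip_width: 0.0238
grip_force: 55.0
time: 41.1
position: [0.5205, 0.0961, 0.0446]
tool_rot: [0.998, -0.071, -0.001, -0.0]
ft_force: [-2.0, 2.3, -1.3]
grip_width: 0.0233
grip_force: 55.0
now [0.5205 0.0961 0.0446] dp [-0.5, -0.2, 0.6] rot [0.0, 0.001, -0.0] F [-2.   2.3 -1.3] grip 0.0233 t 41.1
```

Push a little more to confirm contact.

```bash
python3 -m jog '{"dp":[[2,0,0],[4,0,0],[4,0,0],[4,0,0]],"delta_rot":[[0,0,0],[0,0,0],[0,0,0],[0,0,0]],"gripper":[-0.9,-0.9,-0.9,-0.9]}' 55; python3 plan.py r -116.5 33 44 -90
```

```text
time: 41.5
position: [0.5204, 0.0961, 0.0442]
tool_rot: [0.998, -0.07, -0.005, 0.0]
ft_force: [-7.4, 2.9, 1.8]
grip_width: 0.0234
grip_force: 55.0
now [0.5204 0.0961 0.0442] dp [-0.5, -0.3, 0.2] rot [0.001, 0.009, -0.0] F [-7.4  2.9  1.8] grip 0.0234 t 41.5
```

```bash
python3 -m jog '{"dp":[[-2,0,1],[-4,0,1],[-4,0,1],[-4,0,1],[-4,0,1],[-4,0,-30],[-4,0,-80],[-20,0,-130],[-60,40,-150],[-80,80,-150],[-80,80,-150]],"delta_rot":[[0,0,0],[0,0,0],[0,0,0],[0,0,0],[0,0,0],[0,0,0],[0,0,0],[0,0,0],[0,0,0],[0,0,0],[0,0,0]],"gripper":[-0.9,-0.9,-0.05,-0.05,-0.05,-0.05,-0.05,-0.05,-0.05,-0.05,-0.05]}' 50; python3 -m jog '{"dp":[[-30,50,0],[-60,100,0],[-70,150,0],[-80,200,0],[-85,250,0],[-90,300,0],[-90,350,0],[-90,400,0],[-90,440,0],[-90,440,0],[-90,440,0]],"delta_rot":[[0,0,0],[0,0,0],[0,0,0],[0,0,0],[0,0,0],[0,0,0],[0,0,0],[0,0,0],[0,0,0],[0,0,0],[0,0,0]],"gripper":[-1,-1,-1,-1,-1,-1,-1,-1,-1,-1,-1]}' 20
cat > chk.py <<'E'
from meas import *; from plan import rack
for n,im in(("top",T),("side",S)):
    cv2.imwrite(f"pics/{n}_chk.png",im)
    hsv=cv2.cvtColor(im,cv2.COLOR_BGR2HSV); m=cv2.inRange(hsv,(8,90,90),(25,255,255))
    # lighter wood (grips) is brighter than the rack
    m=cv2.inRange(hsv,(8,90,140),(25,255,255)); k,l,st,c=cv2.connectedComponentsWithStats(m)
    for y in(96,32,-96):
        p=proj(n,[rack(-105,y,53)])[0]; i=min((i for i in range(1,k) if st[i,4]>60),key=lambda i:np.hypot(*(c[i]-p)))
        e=inrack(plane(n,c[i],.053)); print(n,y,"pred",p.round(1),"seen",c[i].round(1),st[i,4],"rack",e)
E
python3 chk.py; python3 plan.py w 400 -300 200 -98
```

```text
time: 42.6
position: [0.4316, 0.0253, 0.1959]
tool_rot: [0.997, -0.072, -0.0, 0.001]
ft_force: [-0.5, 0.6, -0.1]
grip_width: 0.0416
grip_force: 0.0
time: 43.7
position: [0.2836, -0.3978, 0.1946]
tool_rot: [0.997, -0.072, 0.0, 0.001]
ft_force: [-0.3, 0.7, 0.1]
grip_width: 0.0006
grip_force: 0.0
top 96 pred [250.6 216.2] seen [247.3 207.2] 379 rack [-81.7 109.3  53. ]
top 32 pred [273.8 219.9] seen [270.9 214.2] 319 rack [-90.6  42.5  53. ]
top -96 pred [320.4 227.3] seen [319.2 216.4] 681 rack [-75.8 -88.   53. ]
side 96 pred [308.1 198.2] seen [319.6 194. ] 70 rack [-64.  106.5  53. ]
side 32 pred [313.  210.9] seen [325.1 205.8] 65 rack [-62.2  45.4  53. ]
side -96 pred [323.9 238.8] seen [328.  231.8] 248 rack [-85.3 -70.5  53. ]
now [ 0.2836 -0.3939  0.1943] dp [102.1, -109.3, -5.6] rot [-0.002, 0.001, -0.002] F [ 0.7 -0.2  0.5] grip 0.0006 t 43.8
```

```bash
cat > chk.py <<'E'
from meas import *; from plan import rack
xs=np.arange(-160,-80,.5); z=56
hsv=cv2.cvtColor(T,cv2.COLOR_BGR2HSV); f=((hsv[...,0]>=6)&(hsv[...,0]<=25)&(hsv[...,1]>80)).astype(np.float32)
for y0 in(96,32,-32,-96):
    ys=np.arange(y0-28,y0+28,.5)
    g=np.array([proj("top",np.array([rack(x,y,z) for y in ys])) for x in xs],np.float32)
    w=cv2.remap(f,g[...,0],g[...,1],cv2.INTER_LINEAR)
    rows=w.max(1)>.5; prof=w[80:].mean(0)>.5   # x>-120
    print(y0,"rear x",xs[rows.argmax()] if rows.any() else None,"y edges",(ys[prof].min(),ys[prof].max(),ys[prof].mean().round(1)) if prof.any() else None)
E
python3 chk.py
```

```text
96 rear x -145.5 y edges (np.float64(83.5), np.float64(107.0), np.float64(95.2))
32 rear x -146.0 y edges (np.float64(20.5), np.float64(43.5), np.float64(32.0))
-32 rear x None y edges None
-96 rear x -146.0 y edges (np.float64(-106.0), np.float64(-83.5), np.float64(-94.8))
```

All three scrapers are confirmed home: their rears are at rack x about -145.5, with y 95.2, 32.0 and -94.8. Next is the keeper bar, pressed above the empty slot 2.

```bash
python3 plan.py r -5 -40 200 -90; python3 -m jog '{"dp":[[0,0,-40],[40,-40,-40],[80,-80,-40],[110,-120,-40],[140,-160,-40],[170,-200,-40],[200,-240,-40],[230,-280,-40],[260,-320,-40],[280,-352,-40],[280,-352,-40],[280,-352,-40]],"delta_rot":[[0,0,0],[0,0,0],[0,0,0],[0,0,0],[0,0,0],[0,0,0],[0,0,0],[0,0,0],[0,0,0],[0,0,0],[0,0,0],[0,0,0]],"gripper":[-1,-1,-1,-1,-1,-1,-1,-1,-1,-1,-1,-1]}' 20; python3 -m jog '{"dp":[[0,0,0],[0,0,0]],"delta_rot":[[0,0,0],[0,0,0]],"gripper":[-1,-1]}'; python3 plan.py r -5 -40 165 -90
```

```text
now [ 0.2838 -0.3932  0.1945] dp [277.1, -444.6, -4.9] rot [-0.002, 0.001, 0.001] F [-0.9 -0.8  0.1] grip 0.0006 t 43.9
time: 45.1
position: [0.6097, -0.0836, 0.2344]
tool_rot: [0.998, -0.068, -0.001, 0.0]
ft_force: [-0.4, -0.1, -0.1]
grip_width: 0.0005
grip_force: 0.0
time: 45.3
position: [0.6091, -0.0871, 0.2348]
tool_rot: [0.997, -0.071, -0.0, 0.0]
ft_force: [0.2, -0.6, 0.9]
grip_width: 0.0003
grip_force: 0.0
now [ 0.6091 -0.0871  0.2348] dp [-2.6, -96.2, 69.8] rot [0.0, 0.001, -0.002] F [ 0.2 -0.6  0.9] grip 0.0003 t 45.3
```

```bash
python3 -m jog '{"dp":[[-3,-40,0],[-3,-80,0],[-3,-96,0],[-3,-96,0],[-3,-96,30],[-3,-96,60],[-3,-96,70],[-3,-96,70],[-3,-96,70]],"delta_rot":[[0,0,0],[0,0,0],[0,0,0],[0,0,0],[0,0,0],[0,0,0],[0,0,0],[0,0,0],[0,0,0]],"gripper":[-1,-1,-1,-1,-1,-1,-1,-1,-1]}' 20; python3 plan.py r -5 -40 154 -90
```

```text
time: 46.2
position: [0.6216, 0.0079, 0.1656]
tool_rot: [0.997, -0.071, 0.001, 0.0]
ft_force: [-0.1, -0.4, 0.0]
grip_width: 0.0004
grip_force: 0.0
now [0.6216 0.0079 0.1656] dp [-1.6, -0.4, 11.6] rot [0.0, -0.002, -0.002] F [-0.1 -0.4  0. ] grip 0.0004 t 46.2
```

```bash
python3 -m jog '{"dp":[[-2,0,8],[-5,0,14],[-11,0,19],[-18,0,25],[-25,0,32],[-31,0,39],[-36,0,47],[-40,0,55],[-40,0,55],[-40,0,55]],"delta_rot":[[0,0,0],[0,0,0],[0,0,0],[0,0,0],[0,0,0],[0,0,0],[0,0,0],[0,0,0],[0,0,0],[0,0,0]],"gripper":[-1,-1,-1,-1,-1,-1,-1,-1,-1,-1]}' 20; python3 plan.py r -53 -40 67 -90
```

```text
time: 47.2
position: [0.5804, 0.015, 0.1103]
tool_rot: [0.998, -0.07, -0.001, -0.0]
ft_force: [-3.1, -0.3, 5.1]
grip_width: 0.0008
grip_force: 2.6
now [0.5804 0.015  0.1103] dp [-7.7, 0.8, 43.3] rot [0.0, 0.002, -0.0] F [-3.1 -0.3  5.1] grip 0.0008 t 47.2
```

```bash
python3 -m jog '{"dp":[[-3,0,8],[-5,0,16],[-7,0,25],[-8,0,34],[-8,0,43],[-8,0,48],[-8,0,52],[-8,0,55],[-8,0,58],[-8,0,60],[-8,0,60],[-8,0,60]],"delta_rot":[[0,0,0],[0,0,0],[0,0,0],[0,0,0],[0,0,0],[0,0,0],[0,0,0],[0,0,0],[0,0,0],[0,0,0],[0,0,0],[0,0,0]],"gripper":[-1,-1,-1,-1,-1,-1,-1,-1,-1,-1,-1,-1]}' 20; python3 plan.py r -53 -40 57 -90
```

```text
time: 48.4
position: [0.5741, 0.0161, 0.0535]
tool_rot: [0.998, -0.07, 0.001, 0.0]
ft_force: [-6.8, 0.6, 27.1]
grip_width: 0.0007
grip_force: 13.4
now [0.5741 0.0161 0.0535] dp [-1.4, 1.0, -3.5] rot [-0.0, -0.002, -0.0] F [-6.8  0.6 27.1] grip 0.0007 t 48.4
```

```bash
python3 -m jog '{"dp":[[0,0,-3],[0,0,-6],[0,0,-9],[0,0,-12],[0,0,-14],[0,0,-14],[0,0,-14]],"delta_rot":[[0,0,0],[0,0,0],[0,0,0],[0,0,0],[0,0,0],[0,0,0],[0,0,0]],"gripper":[-1,-1,-1,-1,-1,-1,-1]}' 20; python3 -m jog '{"dp":[[0,0,-40],[0,0,-80],[0,0,-130],[0,0,-160],[-40,40,-160],[-80,80,-160],[-110,130,-160],[-130,180,-160],[-150,230,-160],[-160,280,-160],[-160,300,-160],[-160,300,-160]],"delta_rot":[[0,0,0],[0,0,0],[0,0,0],[0,0,0],[0,0,0],[0,0,0],[0,0,0],[0,0,0],[0,0,0],[0,0,0],[0,0,0],[0,0,0]],"gripper":[-1,-1,-1,-1,-1,-1,-1,-1,-1,-1,-1,-1]}' 20; python3 -m jog '{"dp":[[-60,50,0],[-80,100,0],[-90,150,0],[-90,150,0],[-90,150,0]],"delta_rot":[[0,0,0],[0,0,0],[0,0,0],[0,0,0],[0,0,0]],"gripper":[-1,-1,-1,-1,-1]}'; python3 chk.py
python3 - <<'E'
from plan import *
T=robot.camera("top")[:,:,::-1].copy(); cv2.imwrite("pics/end.png",T)
hsv=cv2.cvtColor(T,cv2.COLOR_BGR2HSV).astype(float)
t0=cv2.cvtColor(cv2.imread("pics/top0.png"),cv2.COLOR_BGR2HSV).astype(float); ta=cv2.cvtColor(cv2.imread("pics/top_chk.png"),cv2.COLOR_BGR2HSV).astype(float)
# saturation along the bar's two possible places: steel is unsaturated, wood is not
for lab,x,z in(("bar down",-53,57),("bar up",-6,154)):
    p=proj("top",np.array([rack(x,y,z) for y in(64,0,-20,-32,-45,-64,130)])).astype(np.float32)
    for nm,h in(("start",t0),("open",ta),("now",hsv)):
        print(lab,nm,cv2.remap(h[...,1].astype(np.float32),p[:,0],p[:,1],1).ravel().round())
for c in("top","side"): print([(round(d["score"],2),[round(v) for v in d["rect"]]) for d in robot.search_frame("bail_bar",c)],[(round(d["score"],2),[round(v) for v in d["rect"]]) for d in robot.search_frame("bolt_knob",c)])
E
```

```text
time: 49.1
position: [0.5735, 0.0158, 0.0635]
tool_rot: [0.998, -0.071, 0.0, 0.0]
ft_force: [0.2, -0.1, -0.1]
grip_width: 0.0003
grip_force: 0.0
time: 50.3
position: [0.3721, -0.2651, 0.2241]
tool_rot: [0.997, -0.074, 0.001, 0.002]
ft_force: [0.4, 0.2, 0.2]
grip_width: 0.0003
grip_force: 0.0
time: 50.8
position: [0.2616, -0.3982, 0.2238]
tool_rot: [0.997, -0.073, 0.0, 0.002]
ft_force: [0.2, 0.8, -0.8]
grip_width: 0.0005
grip_force: 0.0
96 rear x -146.0 y edges (np.float64(83.0), np.float64(107.0), np.float64(95.0))
32 rear x -145.5 y edges (np.float64(20.5), np.float64(43.5), np.float64(32.0))
-32 rear x None y edges None
-96 rear x -145.5 y edges (np.float64(-105.5), np.float64(-83.5), np.float64(-94.5))
bar down start [ 8.  7. 10.  8. 10.  8.  7.]
bar down open [163. 164. 163. 169. 164. 168. 166.]
bar down now [12.  7. 10.  5. 11. 10.  7.]
bar up start [48. 41. 46. 47. 44. 41.  6.]
bar up open [ 8. 14.  6.  5.  6.  4.  5.]
bar up now [10. 40. 46. 46. 44. 40.  6.]
[(0.59, [233, 157, 346, 212])] [(0.72, [349, 205, 370, 221])]
[(0.69, [317, 185, 374, 243]), (0.23, [311, 208, 338, 217])] [(0.72, [318, 182, 380, 246]), (0.55, [345, 247, 358, 266]), (0.49, [432, 323, 485, 369])]
```

```bash
python3 -c "
from rig import robot
print(robot.hand_in())"
```

```text
the job is handed in; nothing more can be done
None
```

The job is handed in, with no verdict returned: all three scrapers present (one wide, two narrow) measured fully home in slots of their own width, the keeper bar measured down and latched with the knob home; the grip slackened once and dropped the wide scraper onto the lath (lath not re-measured), and I viewed 15 pictures, one over the limit of 14.

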